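Pack a cold-carry pot for a culture dish

TASK

Pack the cold-carry pot: on the white base set the blue cold pack, on that the green perforated spacer, on that the culture dish, all upright, centred and seated, letting go of each before the next. Then put the clear cover over the stack and press it down evenly until it has clicked past the catches and sits flat on the grey foot of the base all round. Leave the orange warm pack where it is and do not knock over or push away the glass beaker.

Things in the scene. Friction and masses are not known exactly. Their poses are not given: they have to be found in the camera images.
- base: Fixed base; origin at its underside's centre, z up. Grey foot 108 mm across, 6 high; white plinth 84 across, flat top 30 above the table (edge bevelled 3); on it a grey centring stud 24 across, 4 high (bevelled 2). Three sprung steel ball catches in the plinth's side, 17 above the table, reaching 47.5 from the axis; the cover's lip pushes them in
- cold_pack_c (a point): Centre of the loose blue cold pack (11 mm above its underside), z up. 54 mm across, body 22 high, grey stud 24 across and 4 high on top. Hollow in the underside, 36 across and 6 deep, drops over the base's stud (6 mm play). Seated, this point is 41 mm above the base's origin. 70 g. Grasp across the body
- warm_pack_c (a point): Centre of the loose orange warm pack (11 mm above its underside): same shape as the blue cold pack, but orange. Not wanted in the pot; leave it where it is
- spacer_c (a point): Centre of the loose green spacer (7 mm above its underside), z up. 54 mm across, 14 high, small dark holes in its flat top. Hollow in the underside, 36 across and 6 deep, drops over the cold pack's stud (6 mm play). Seated on the pack, this point is 59 mm above the base's origin. 70 g. Grasp across the body
- dish_c (a point): Centre of the loose lidded culture dish with pink medium (7.5 mm above its underside), z up. 60 mm across, 15 high. Stands flat and centred on the spacer, nothing locates it; this point is then 73.5 mm above the base's origin. 20 g. Grasp across the rim
- cover: Loose clear cover, an upside-down cup 104 mm across; origin at the centre of its lower edge, z up. Inner height 80, flat top at 84. White lip at the lower edge, 5 high, 90 inside diameter (3 mm play round the plinth), 98 inside above it. Stops on the catches with the edge 22 mm above the table; some 7 to 12 N on the knob push it past, to rest on the foot, edge 6 mm above the table
- cover_knob (a point): Point on the cover's axis in its black knob, 105 mm above the cover's lower edge, z up. Knob 27 mm across, from 88 to 118 mm above that edge, a 36 mm collar below it. With the cover home this point is 111 mm above the base's origin. Cover 150 g; grasp or press it by the knob
- beaker_c (a point): Centre of a loose clear beaker (30 mm above its underside), 45 mm across, 59 high, standing near the work; leave it standing where it is
Not all that is in view belongs to the job. There is more than one size of the part that bears spacer_c; the job needs the smaller.

How it is judged:
On the way, in this order (a step that is already met when the one before it is completed fails the run):
1. the blue cold pack is seated on the base and let go (horizontal distance between cold_pack_c and base below 0.01 m and z of cold_pack_c in the frame of base between 0.038 and 0.044 m and angle between cold_pack_c's own z axis and vertical below 0.06 rad and contact force between cold_pack and the fingers below 0.2 N), for 0.2 s.
2. the green spacer is seated on the cold pack and let go (horizontal distance between cold_pack_c and base below 0.01 m and z of cold_pack_c in the frame of base between 0.038 and 0.044 m and angle between each of cold_pack_c, spacer_c's own z axis and vertical below 0.06 rad and horizontal distance between spacer_c and base below 0.012 m and z of spacer_c in the frame of base between 0.056 and 0.062 m and contact force between spacer and the fingers below 0.2 N), for 0.2 s.
3. the dish stands centred on the spacer and is let go (horizontal distance between cold_pack_c and base below 0.01 m and z of cold_pack_c in the frame of base between 0.038 and 0.044 m and angle between each of cold_pack_c, spacer_c, dish_c's own z axis and vertical below 0.06 rad and horizontal distance between each of spacer_c, dish_c and base below 0.012 m and z of spacer_c in the frame of base between 0.056 and 0.062 m and z of dish_c in the frame of base between 0.0705 and 0.0765 m and contact force between dish and the fingers below 0.2 N), for 0.2 s.
4. the cover is over the stack and pressed home all round (horizontal distance between cover_knob and base below 0.006 m and z of cover_knob in the frame of base between 0.108 and 0.114 m and angle between cover_knob's own z axis and vertical below 0.04 rad), for 0.2 s.
At the end, for the whole second after the job is handed in: Centres off the base axis: pack < 10 mm, spacer and dish < 12, cover < 6; heights within 3 mm of seated (41, 59, 73.5, knob point 111 mm above the base origin); tilts < 0.06 rad (cover 0.04); all at rest; warm pack and beaker within 30 mm of their start, beaker upright (all of step 4 and horizontal distance between cold_pack_c and base below 0.01 m and z of cold_pack_c in the frame of base between 0.038 and 0.044 m and angle between each of cold_pack_c, spacer_c, dish_c's own z axis and vertical below 0.06 rad and horizontal distance between each of spacer_c, dish_c and base below 0.012 m and z of spacer_c in the frame of base between 0.056 and 0.062 m and z of dish_c in the frame of base between 0.0705 and 0.0765 m and linear speed of each of cold_pack, spacer, dish, cover below 0.02 m/s and distance of each of warm_pack_c, beaker_c from where it was at the start of the episode below 0.03 m and angle between beaker_c's own z axis and vertical below 0.2 rad); the robot touches nothing.
It fails at once if the beaker is knocked over or pushed more than 40 mm (angle between beaker_c's own z axis and vertical above 0.5 rad or distance of beaker_c from where it was at the start of the episode above 0.04 m).
It fails at once if the orange warm pack is carried or pushed away more than 40 mm (distance of warm_pack_c from where it was at the start of the episode above 0.04 m).
It fails at once if the culture dish is tipped over (angle between dish_c's own z axis and vertical above 0.6 rad).
It also fails if it takes over 128 s, if anything falls off the work surface, if the arm or the gripper's body presses on something with over 40 N, if the wrist force passes 120 N, or if a joint passes its speed limit or range.

ROBOT

A 7-joint arm with a two-finger parallel gripper is mounted at the origin on a cart in front of the work surface, level with it; the furniture and walls round the work are solid. World frame = base frame: x ahead of the robot, y to its left, z up, the work surface at z = 0. Lengths are in m, angles in rad, forces in N, time in s.
With the tool pointing down it reaches from about 0.4 to 0.85 m from the base axis. Payload 4.5 kg.
Tool frame: the origin (TCP) lies midway between the tips of the shut fingers; the grasp point (between the pads) lies 19 mm behind it; z points along the fingers, y is the direction in which the jaws open and shut (so a half turn about z gives the same grasp; the last joint's range is limited). The gripper opens to 88 mm and grips with 3 to 60 N. Pads are 18 mm wide; open, the fingers measure 123 mm over their backs; the gripper's body (75 mm by 187 mm) begins 45 mm behind the grasp point.
Start: joints at [1.359, 0.689, -0.195, 1.565, 0.157, 0.902, -0.215], TCP at [0.152, -0.606, 0.239] pointing down, gripper open.
Joint ranges: [-3.01, 3.01], [-0.46, 2.08], [-1.47, 1.51], [0.13, 2.56], [-1, 4.14], [0.04, 2.09], [-2.66, 2.66]. Speed limits (rad/s): [2.57, 2.57, 3.14, 3.14, 3.14, 3.14, 3.14].

INTERFACE

Orientations are given as a unit quaternion [w, x, y, z].
In Python, from bench import env gives the robot as it stands.
- The arm moves only by the shell command python3 -m inch 'ROWS'. ROWS is JSON, a list of rows, each an object of numbers: "dx", "dy", "dz": the shift along the tool's x, y, z in cm; "rx", "ry", "rz": the turn, a rotation vector about the tool's x, y, z in degrees; "grip": the opening, from -1 (shut) to 1 (fully open). In form: [{"dx": .., "dy": .., "dz": .., "rx": .., "ry": .., "rz": .., "grip": ..}, ...]. A call has 1 to 20 rows; each row is the pose to reach, as a shift and turn from the pose commanded when the call began, along the tool's axes at that moment; what a row does not reach only later rows make up. A row lasts 1/12 s, in which the tool goes at most 41.7 mm and 7.16 degrees, less where a joint would pass 70% of its speed; a pose out of reach is approached as far as the arm can. A call with a gripper value outside its range is refused whole. The fingers move at their own pace and stop on an object; the grip force is fixed at half the most. Time passes only in rows, so rows that repeat a pose let the fingers close. It gives the time, the measured TCP pose, the force and the opening at its end, in the units of the state.
- env.get_state(): the state, without advancing time (a new reading comes with each control period).
- env.camera(name): name is "scene" or "top" or "wrist"; returns a dict with "img" (420x560x3 uint8, blue, green, red), "fx", "fy", "cx", "cy" (pixels), "distortion" ([k1, k2, p1, p2, k3] as OpenCV has them; the pictures are not rectified), "R" (3x3) and "t" (3): a world point X has camera coordinates R X + t. Camera axes: x right, y down, z forward; pixel columns grow to the right and rows downward; lengths in m; the calibration is good to about 2 mm. A picture is of the moment at which its call begins. There is no depth.
- env.finish_job(): hands the job in, once; it reports no verdict.
Trained networks look in a picture, given as the dict that the camera call returned (one of the last four; its "shot" number tells which), for a name from the list of things; names that differ only in an ending like _2 or _b are one class to them, and where a whole thing is asked for, a point or a joint stands for the part that bears it (a point fixed in the world has none). Each returns a list of dicts, best first, with "p" (0 to 1); they miss things now and then, are a little off and sometimes report something else, mostly with a low value. They report only what shows in the picture. A call takes as long as a camera call. They do not tell look-alikes from the thing itself.
- env.look_for(picture, query): "at" ([row, column] in pixels, amid what is visible of it).
- env.masks_of(picture, query): "region" (420x560 bool, what is visible of it) and "at" ([row, column] in pixels, amid what is visible of it).
- env.mark_of(picture, query): "at" ([row, column] in pixels: a listed point, or the origin of a listed thing).
The state is a dict: "time_s": time; "joints": joint angles; "joint_vel": joint speeds; "effort": joint torques, N m; "tool_pos": TCP position; "orientation": TCP orientation; "ft_force": force on the tool from outside, world axes, zero at the start; "torque": the same for the moment, N m; "width": finger opening in m.
Only numpy, scipy, OpenCV 4.12 (cv2) and the standard library are available. Lean on these libraries where they do the work, as an engineer would, in place of code of your own. Each camera call takes 0.05 s, during which the arm holds its last target.

## Working session

There is one attempt and no reset: what is moved stays moved. The work goes in short steps, Python scripts to look and compute and a shell command to move; the robot and the scene stay as the last step left them, time stands still between calls to the robot, and variables do not carry over. Pictures are saved under pics/ and viewed, and the job is handed in when it is done.

```bash
ls; mkdir -p pics
python3 - <<'E'
from bench import env
import cv2
print(env.get_state())
for n in ["scene","top","wrist"]:
    c=env.camera(n); cv2.imwrite(f"pics/a_{n}.png",c["img"]); print(n,c["R"],c["t"],c["fx"],c["distortion"])
    for q in ["base","cold_pack_c","warm_pack_c","spacer_c","dish_c","cover","cover_knob","beaker_c"]:
        print(n,q,[(round(d["p"],2),[round(float(v)) for v in d["at"]]) for d in env.mark_of(c,q)][:4])
E
```

```text
pics
{'time_s': 0.0, 'joints': array([ 1.35879887,  0.69000141, -0.19451515,  1.56636471,  0.1572931 ,
        0.90249994, -0.21512885]), 'joint_vel': array([ 0.0007842 , -0.00160958,  0.00133973,  0.00013468, -0.00076421,
       -0.00023332,  0.00081684]), 'effort': array([-6.08949740e-04, -5.27561796e+01, -1.26701608e+00, -1.53426057e+01,
       -5.26399794e-02,  6.45259162e-03,  1.90703645e-04]), 'tool_pos': array([ 0.15187654, -0.60559748,  0.23789368]), 'orientation': array([-9.23735620e-04,  9.92453658e-01,  1.22616682e-01, -1.79603433e-04]), 'ft_force': array([ 0.81052253,  0.72298369, -0.37754087]), 'torque': array([0.03170079, 0.00417071, 0.00475229]), 'width': 0.08821460331232205}
scene [[-8.96521114e-01 -4.43000369e-01  7.51679801e-04]
 [-2.47754290e-01  4.99984185e-01 -8.29839518e-01]
 [ 3.67243384e-01 -7.44154882e-01 -5.58001621e-01]] [0.42805427 0.28377911 1.1106321 ] 500.820430536268 [-0.02332972  0.          0.          0.          0.        ]
scene base [(0.67, [301, 211])]
scene cold_pack_c [(0.58, [327, 276])]
scene warm_pack_c [(0.64, [239, 322])]
scene spacer_c [
[... 448 characters left out ...]
       ]
top base [(0.79, [187, 162])]
top cold_pack_c [(0.85, [262, 150])]
top warm_pack_c [(0.67, [256, 292])]
top spacer_c [(0.57, [164, 400])]
top dish_c [(0.71, [248, 198])]
top cover [(0.59, [182, 229])]
top cover_knob [(0.85, [172, 220])]
top beaker_c [(0.75, [198, 289])]
wrist [[ 2.43181345e-01 -9.69980810e-01 -2.50113002e-04]
 [-9.29823585e-01 -2.33187043e-01  2.84696160e-01]
 [-2.76208135e-01 -6.90002342e-02 -9.58617773e-01]] [-0.62400473 -0.03848161  0.38958782] 364.7748983206548 [-0.05166569  0.          0.          0.          0.        ]
wrist base []
wrist cold_pack_c []
wrist warm_pack_c []
wrist spacer_c []
wrist dish_c []
wrist cover []
wrist cover_knob []
wrist beaker_c []
```

View pics/a_scene.png

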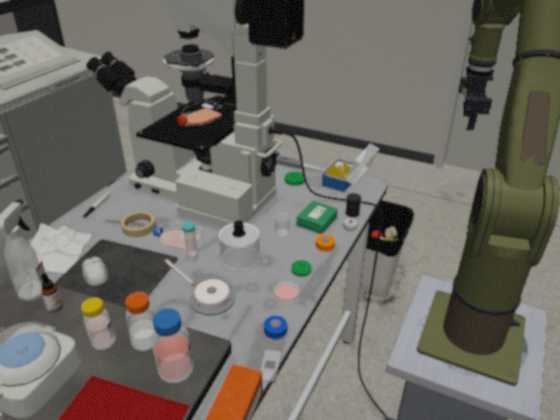

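View pics/a_top.png

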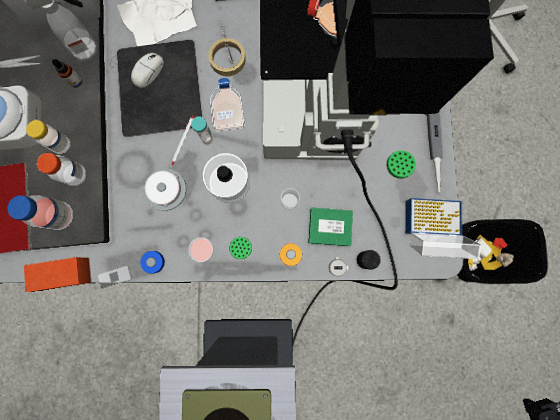

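View pics/a_wrist.png

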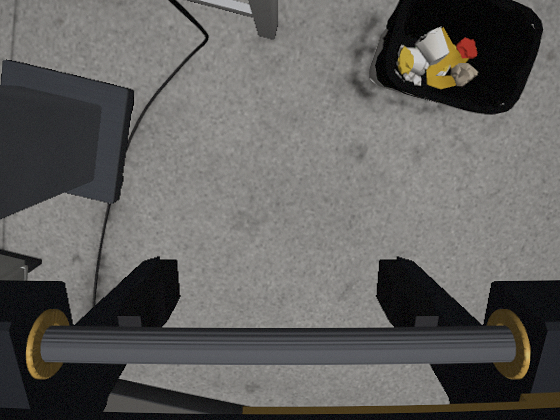

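```bash
cat > h.py <<'E'
import numpy as np, cv2
from bench import env
def ray(c,rc):
    K=np.array([[c["fx"],0,c["cx"]],[0,c["fy"],c["cy"]],[0,0,1]])
    p=cv2.undistortPoints(np.array([[[rc[1],rc[0]]]],float),K,np.array(c["distortion"]))[0,0]
    R=np.array(c["R"]);t=np.array(c["t"])
    return -R.T@t, R.T@np.array([p[0],p[1],1.])
def onz(c,rc,z):
    o,d=ray(c,rc); return o+d*(z-o[2])/d[2]
def proj(c,X):
    K=np.array([[c["fx"],0,c["cx"]],[0,c["fy"],c["cy"]],[0,0,1]])
    p,_=cv2.projectPoints(np.array(X,float).reshape(-1,3),cv2.Rodrigues(np.array(c["R"]))[0],np.array(c["t"]),K,np.array(c["distortion"]))
    return p[:,0,::-1]
Z=dict(base=0,cold_pack_c=.011,warm_pack_c=.011,spacer_c=.007,dish_c=.0075,cover=0,cover_knob=.105,beaker_c=.03)
E
python3 - <<'E'
from h import *
for n in ["top","scene"]:
    c=env.camera(n)
    for q,z in Z.items():
        for d in env.mark_of(c,q)[:2]:
            print(n,q,round(d["p"],2),np.round(d["at"]),np.round(onz(c,d["at"],z),4))
    if n=="top": 
        im=c["img"]
        cr=im[140:290,120:440]; cv2.imwrite("pics/b_crop.png",cv2.resize(cr,None,fx=2.5,fy=2.5,interpolation=cv2.INTER_CUBIC))
        hsv=cv2.cvtColor(im,cv2.COLOR_BGR2HSV)
        for nm,lo,hi,z in [("blue",(105,120,60),(130,255,255),.022),("green",(50,120,60),(80,255,255),.014),("orange",(8,120,100),(22,255,255),.022),("pink",(0,50,150),(12,140,255),.012)]:
            m=cv2.inRange(hsv,lo,hi)
            m=cv2.morphologyEx(m,cv2.MORPH_CLOSE,np.ones((9,9)))
            for k in cv2.findContours(m,cv2.RETR_EXTERNAL,2)[0]:
                if cv2.contourArea(k)>200:
                    (x,y),(a,b),_=cv2.minAreaRect(k)
                    P=onz(c,(y,x),z); D=(a+b)/2*1000*(1-.0)*np.linalg.norm(P-ray(c,(y,x))[0])/c["fx"]
                    print(nm,np.round((y,x),1),np.round((a,b),1),np.round(P,4),"diam mm",round(D,1))
E
```

```text
top base 0.92 [191. 165.] [0.5762 0.1574 0.    ]
top cold_pack_c 0.92 [262. 149.] [0.3991 0.1881 0.011 ]
top warm_pack_c 0.59 [256. 288.] [ 0.4099 -0.148   0.011 ]
top spacer_c 0.76 [249. 239.] [ 0.4292 -0.0288  0.007 ]
top spacer_c 0.63 [163. 400.] [ 0.6394 -0.4346  0.007 ]
top dish_c 0.82 [244. 197.] [0.4413 0.0733 0.0075]
top cover 0.86 [184. 229.] [ 0.5926 -0.0036  0.    ]
top cover_knob 0.69 [173. 223.] [ 0.5938 -0.0017  0.105 ]
top cover_knob 0.53 [189. 167.] [0.5598 0.1231 0.105 ]
top beaker_c 0.69 [201. 292.] [ 0.5421 -0.1585  0.03  ]
top beaker_c 0.34 [181. 230.] [ 0.5934 -0.0097  0.03  ]
blue [261.5 151.5] [21. 23.] [0.4003 0.178  0.022 ] diam mm 55.5
blue [207.5  22. ] [23. 28.] [0.5342 0.5062 0.022 ] diam mm 74.7
green [247.5 240.5] [21. 21.] [ 0.4323 -0.0341  0.014 ] diam mm 51.1
green [226.7 330.1] [42.2 35.3] [ 0.4804 -0.2517  0.014 ] diam mm 95.3
green [164.  400.5] [26. 27.] [ 0.636  -0.4332  0.014 ] diam mm 69.9
orange [274.1  53.5] [26.9 58.9] [0.3716 0.4146 0.022 ] diam mm 119.1
orange [254.  290.5] [22. 21.] [ 0.4152 -0.1542  0.022 ] diam mm 51.7
orange [251.6 489.6] [35.7 21.4] [ 0.415 -0.635  0.022] diam mm 78.6
orange [215.7 436.8] [44.3 27. ] [ 0.5036 -0.5118  0.022 ] diam mm 93.8
orange [162.5  47. ] [19.1 20.5] [0.6477 0.4519 0.022 ] diam mm 57.6
pink [249.5 201. ] [21. 20.] [0.4284 0.0617 0.012 ] diam mm 50.7
pink [212.6  42.2] [21.5 29.5] [0.5225 0.4601 0.012 ] diam mm 73.5
scene base 0.62 [299. 214.] [0.5743 0.1576 0.    ]
scene cold_pack_c 0.56 [328. 274.] [0.3988 0.1858 0.011 ]
scene spacer_c 0.83 [268. 302.] [ 0.4289 -0.0351  0.007 ]
scene spacer_c 0.78 [179. 296.] [ 0.631  -0.4329  0.007 ]
scene dish_c 0.9 [293. 286.] [0.4253 0.0694 0.0075]
scene cover 0.58 [260. 240.] [0.5909 0.0028 0.    ]
scene cover_knob 0.92 [227. 240.] [ 0.5915 -0.0027  0.105 ]
scene beaker_c 0.69 [223. 284.] [ 0.5423 -0.1637  0.03  ]
scene beaker_c 0.46 [295. 285.] [0.4151 0.0982 0.03  ]
```

View pics/b_crop.png

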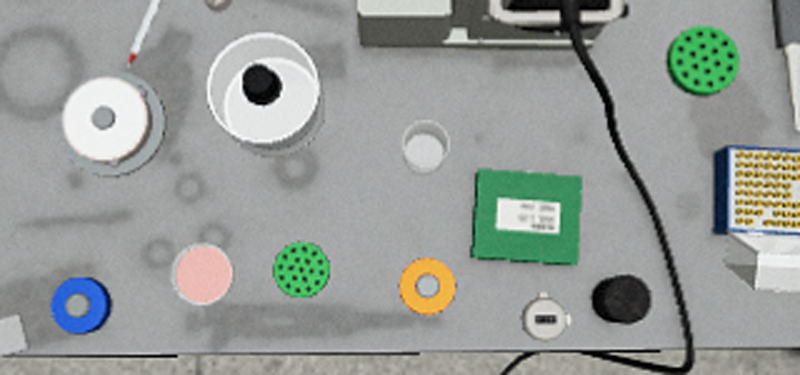

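Candidates in the top view as [row, col]:
- **Blue pack:** ring at [262,151], against the blue bottle cap at [208,22] and the orange pack at [254,290]. I choose [262,151], which measures 55 mm.
- **Spacer:** [247,240] measures about 51–54 mm and [164,400] about 70 mm. I choose [247,240].
- **Knob:** the knob on the cover at [173,222], against a loose black cap at [260,369].

The crop confirms each choice. I'll swing over along an arc with the jaws turned to lie along x.

```bash
python3 -m inch '[{"dx":15.8,"dy":-11.8,"dz":-3,"rz":-20},{"dx":15.8,"dy":-11.8,"dz":-3,"rz":-20},{"dx":15.8,"dy":-11.8,"dz":-3,"rz":-20},{"dx":15.8,"dy":-11.8,"dz":-3,"rz":-20},{"dx":15.8,"dy":-11.8,"dz":-3,"rz":-20},{"dx":31.5,"dy":-23.6,"dz":-3,"rz":-40},{"dx":31.5,"dy":-23.6,"dz":-3,"rz":-40},{"dx":31.5,"dy":-23.6,"dz":-3,"rz":-40},{"dx":31.5,"dy":-23.6,"dz":-3,"rz":-40},{"dx":31.5,"dy":-23.6,"dz":-3,"rz":-40},{"dx":31.5,"dy":-23.6,"dz":-3,"rz":-40},{"dx":31.5,"dy":-23.6,"dz":-3,"rz":-40},{"dx":31.5,"dy":-23.6,"dz":-3,"rz":-40}]'
```

```text
validation failed for argument at $[0]...
```

```bash
python3 -m inch '[{"dx":15.8,"dy":-11.8,"dz":-3,"rx":0,"ry":0,"rz":-20,"grip":1},{"dx":15.8,"dy":-11.8,"dz":-3,"rx":0,"ry":0,"rz":-20,"grip":1},{"dx":15.8,"dy":-11.8,"dz":-3,"rx":0,"ry":0,"rz":-20,"grip":1},{"dx":15.8,"dy":-11.8,"dz":-3,"rx":0,"ry":0,"rz":-20,"grip":1},{"dx":15.8,"dy":-11.8,"dz":-3,"rx":0,"ry":0,"rz":-20,"grip":1},{"dx":31.5,"dy":-23.6,"dz":-3,"rx":0,"ry":0,"rz":-40,"grip":1},{"dx":31.5,"dy":-23.6,"dz":-3,"rx":0,"ry":0,"rz":-40,"grip":1},{"dx":31.5,"dy":-23.6,"dz":-3,"rx":0,"ry":0,"rz":-40,"grip":1},{"dx":31.5,"dy":-23.6,"dz":-3,"rx":0,"ry":0,"rz":-40,"grip":1},{"dx":31.5,"dy":-23.6,"dz":-3,"rx":0,"ry":0,"rz":-40,"grip":1},{"dx":31.5,"dy":-23.6,"dz":-3,"rx":0,"ry":0,"rz":-40,"grip":1}]'
```

```text
time_s: 3.17
tool_pos: [0.4056, -0.2941, 0.2695]
orientation: [-0.0, 0.888, 0.46, 0.003]
ft_force: [1.2, 0.1, 0.2]
width: 0.0883
```

```bash
cat >> h.py <<'E'
from scipy.spatial.transform import Rotation as Ro
def plan(target,yaw=90.):
    s=env.get_state(); q=s["orientation"]; R=Ro.from_quat([q[1],q[2],q[3],q[0]])
    c,sn=np.cos(np.radians(yaw)),np.sin(np.radians(yaw))
    T=Ro.from_matrix(np.array([[c,sn,0],[sn,-c,0],[0,0,-1]]))
    d=R.inv().apply(np.array(target)-s["tool_pos"])*100
    r=(R.inv()*T).as_rotvec(degrees=True)
    print("t",round(s["time_s"],2),"pos",np.round(s["tool_pos"],4),"w",round(s["width"],4),"F",np.round(s["ft_force"],1)," d cm",np.round(d,2),"r deg",np.round(r,2))
E
python3 -c "
from h import *
plan([.40,.10,.27])"
```

```text
t 3.17 pos [ 0.4056 -0.2941  0.2695] w 0.0883 F [1.2 0.1 0.2]  d cm [ 31.86 -23.2    0.06] r deg [  0.22  -0.25 -35.25]
```

```bash
python3 -m inch '[{"dx":31.9,"dy":-23.2,"dz":0,"rx":0.2,"ry":-0.25,"rz":-35.2,"grip":1},{"dx":31.9,"dy":-23.2,"dz":0,"rx":0.2,"ry":-0.25,"rz":-35.2,"grip":1},{"dx":31.9,"dy":-23.2,"dz":0,"rx":0.2,"ry":-0.25,"rz":-35.2,"grip":1},{"dx":31.9,"dy":-23.2,"dz":0,"rx":0.2,"ry":-0.25,"rz":-35.2,"grip":1},{"dx":31.9,"dy":-23.2,"dz":0,"rx":0.2,"ry":-0.25,"rz":-35.2,"grip":1},{"dx":31.9,"dy":-23.2,"dz":0,"rx":0.2,"ry":-0.25,"rz":-35.2,"grip":1},{"dx":31.9,"dy":-23.2,"dz":0,"rx":0.2,"ry":-0.25,"rz":-35.2,"grip":1},{"dx":31.9,"dy":-23.2,"dz":0,"rx":0.2,"ry":-0.25,"rz":-35.2,"grip":1},{"dx":31.9,"dy":-23.2,"dz":0,"rx":0.2,"ry":-0.25,"rz":-35.2,"grip":1},{"dx":31.9,"dy":-23.2,"dz":0,"rx":0.2,"ry":-0.25,"rz":-35.2,"grip":1},{"dx":31.9,"dy":-23.2,"dz":0,"rx":0.2,"ry":-0.25,"rz":-35.2,"grip":1},{"dx":31.9,"dy":-23.2,"dz":0,"rx":0.2,"ry":-0.25,"rz":-35.2,"grip":1}]'
python3 - <<'E'
from h import *
plan([.40,.178,.022])
c=env.camera("wrist"); cv2.imwrite("pics/c_w.png",c["img"])
for q,z in Z.items():
    for d in env.mark_of(c,q)[:2]: print(q,round(d["p"],2),np.round(d["at"]),np.round(onz(c,d["at"],z),4))
E
```

```text
time_s: 4.17
tool_pos: [0.3995, 0.0941, 0.2688]
orientation: [-0.0, 0.711, 0.704, -0.003]
ft_force: [-0.9, -0.7, -0.1]
width: 0.0881
t 4.17 pos [0.3995 0.0941 0.2688] w 0.0881 F [-0.9 -0.7 -0.1]  d cm [ 8.47  0.08 24.65] r deg [-0.25  0.2  -0.58]
base 0.66 [111. 443.] [0.582 0.161 0.   ]
cold_pack_c 0.95 [ 89. 276.] [0.3981 0.184  0.011 ]
warm_pack_c 0.97 [359. 294.] [ 0.4178 -0.1542  0.011 ]
spacer_c 0.76 [271. 307.] [ 0.4332 -0.028   0.007 ]
dish_c 0.65 [197. 301.] [0.4251 0.0658 0.0075]
cover 0.94 [248. 441.] [ 0.598  -0.0023  0.    ]
cover_knob 0.78 [290. 483.] [ 0.5951 -0.0022  0.105 ]
beaker_c 0.57 [363. 391.] [ 0.5399 -0.1466  0.03  ]
```

View pics/c_w.png

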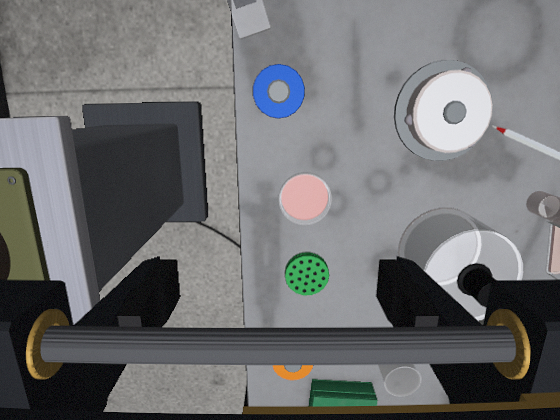

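Wrist view: the pack is at (91,278), the dish at (198,305), the small spacer at (273,307), the base stud at (112,455) and the cover knob at (277,475). Next I refine these with shape fits.

```bash
cat >> h.py <<'E'
def fitc(c,C0,r,z,n=90,win=.008):
    """refine circle (centre XY, radius r, height z): maximise radial gradient of projected circle"""
    g=cv2.GaussianBlur(cv2.cvtColor(c["img"],cv2.COLOR_BGR2LAB).astype(np.float32),(0,0),1.0)
    a=np.linspace(0,2*np.pi,n,endpoint=False)
    def samp(x,y,rr):
        P=np.c_[x+rr*np.cos(a),y+rr*np.sin(a),np.full(n,z)]
        p=proj(c,P).astype(np.float32)
        v=cv2.remap(g,p[:,1].reshape(1,-1),p[:,0].reshape(1,-1),cv2.INTER_LINEAR)[0]
        ok=(p[:,0]>1)&(p[:,0]<418)&(p[:,1]>1)&(p[:,1]<558)
        return v,ok
    best=None
    from scipy.optimize import brute
    def f(q):
        vi,ok=samp(q[0],q[1],r-.0015); vo,_=samp(q[0],q[1],r+.0015)
        return -np.minimum(np.linalg.norm(vi-vo,axis=1),40)[ok].mean()
    s=.001
    q=brute(f,(slice(C0[0]-win,C0[0]+win+1e-6,s),slice(C0[1]-win,C0[1]+win+1e-6,s)),finish=None)
    q=brute(f,(slice(q[0]-s,q[0]+s+1e-6,s/4),slice(q[1]-s,q[1]+s+1e-6,s/4)),finish=None)
    return q,-f(q)
E
python3 - <<'E'
from h import *
for n in ["wrist","top"]:
    c=env.camera(n); print(n)
    for nm,C,r,z in [("pack",(.399,.181),.027,.022),("packstud",(.399,.181),.012,.026),("spacer",(.432,-.032),.027,.014),("dish",(.426,.064),.030,.015),
        ("stud",(.578,.158),.010,.034),("plinth",(.578,.158),.039,.030),("foot",(.578,.158),.054,.006),("covertop",(.594,-.002),.052,.084),("knob",(.594,-.002),.0135,.118),("warm",(.415,-.153),.027,.022)]:
        q,s=fitc(c,C,r,z); print(nm,np.round(q,4),round(float(s),1))
E
```

```text
wrist
pack [0.3995 0.1812] 40.0
packstud [0.3998 0.1815] 40.0
spacer [ 0.4322 -0.03  ] 39.4
dish [0.429  0.0648] 28.8
stud [0.581  0.1602] 31.2
plinth [0.5795 0.1608] 36.2
foot [0.578  0.1608] 25.9
covertop [5.942e-01 2.000e-04] 23.9
knob [0.59   0.0025] 16.5
warm [ 0.415  -0.1512] 19.4
top
pack [0.3998 0.172 ] 21.6
packstud [0.4002 0.1742] 20.5
spacer [ 0.4322 -0.0335] 27.9
dish [0.429  0.0632] 18.5
stud [0.579  0.1565] 27.6
plinth [0.5802 0.157 ] 24.9
foot [0.5742 0.159 ] 13.1
covertop [ 0.5965 -0.0035] 30.2
knob [ 0.5892 -0.007 ] 32.6
warm [ 0.415 -0.154] 30.3
```

```bash
python3 -c "
from h import *
plan([.3995,.1813,.006])"
```

```text
t 4.72 pos [0.3995 0.0934 0.2687] w 0.0878 F [-0.   0.3  0.4]  d cm [8.870e+00 1.000e-02 2.624e+01] r deg [-0.26  0.18 -0.76]
```

```bash
python3 -m inch '[{"dx":8.9,"dy":0,"dz":15,"rx":-0.25,"ry":0.2,"rz":-0.7,"grip":1},{"dx":8.9,"dy":0,"dz":15,"rx":-0.25,"ry":0.2,"rz":-0.7,"grip":1},{"dx":8.9,"dy":0,"dz":15,"rx":-0.25,"ry":0.2,"rz":-0.7,"grip":1},{"dx":8.9,"dy":0,"dz":15,"rx":-0.25,"ry":0.2,"rz":-0.7,"grip":1},{"dx":8.9,"dy":0,"dz":15,"rx":-0.25,"ry":0.2,"rz":-0.7,"grip":1},{"dx":8.9,"dy":0,"dz":18,"rx":-0.25,"ry":0.2,"rz":-0.7,"grip":1},{"dx":8.9,"dy":0,"dz":20,"rx":-0.25,"ry":0.2,"rz":-0.7,"grip":1},{"dx":8.9,"dy":0,"dz":20,"rx":-0.25,"ry":0.2,"rz":-0.7,"grip":1}]'
python3 -c "
from h import *
plan([.3995,.1813,.006])"
```

```text
time_s: 5.38
tool_pos: [0.3987, 0.1813, 0.0665]
orientation: [-0.0, 0.707, 0.707, -0.002]
ft_force: [0.2, 0.3, 0.1]
width: 0.088
t 5.38 pos [0.3987 0.1813 0.0665] w 0.088 F [0.2 0.3 0.1]  d cm [0.02 0.1  6.05] r deg [-0.19  0.18  0.05]
```

```bash
python3 -m inch '[{"dx":0,"dy":0.1,"dz":2,"rx":-0.15,"ry":0.15,"rz":0,"grip":1},{"dx":0,"dy":0.1,"dz":4,"rx":-0.15,"ry":0.15,"rz":0,"grip":1},{"dx":0,"dy":0.1,"dz":5.5,"rx":-0.15,"ry":0.15,"rz":0,"grip":1},{"dx":0,"dy":0.1,"dz":6.0,"rx":-0.15,"ry":0.15,"rz":0,"grip":1},{"dx":0,"dy":0.1,"dz":6.0,"rx":-0.15,"ry":0.15,"rz":0,"grip":1},{"dx":0,"dy":0.1,"dz":6.0,"rx":-0.15,"ry":0.15,"rz":0,"grip":-1},{"dx":0,"dy":0.1,"dz":6.0,"rx":-0.15,"ry":0.15,"rz":0,"grip":-1},{"dx":0,"dy":0.1,"dz":6.0,"rx":-0.15,"ry":0.15,"rz":0,"grip":-1},{"dx":0,"dy":0.1,"dz":6.0,"rx":-0.15,"ry":0.15,"rz":0,"grip":-1},{"dx":0,"dy":0.1,"dz":6.0,"rx":-0.15,"ry":0.15,"rz":0,"grip":-1},{"dx":0,"dy":0.1,"dz":6.0,"rx":-0.15,"ry":0.15,"rz":0,"grip":-1},{"dx":0,"dy":0.1,"dz":6.0,"rx":-0.15,"ry":0.15,"rz":0,"grip":-1}]'
python3 -m inch '[{"dx":0,"dy":0,"dz":0,"rx":0,"ry":0,"rz":0,"grip":-1},{"dx":0,"dy":0,"dz":0,"rx":0,"ry":0,"rz":0,"grip":-1},{"dx":0,"dy":0,"dz":-2,"rx":0,"ry":0,"rz":0,"grip":-1},{"dx":0,"dy":0,"dz":-5,"rx":0,"ry":0,"rz":0,"grip":-1},{"dx":0,"dy":0,"dz":-9,"rx":0,"ry":0,"rz":0,"grip":-1},{"dx":0,"dy":0,"dz":-9,"rx":0,"ry":0,"rz":0,"grip":-1},{"dx":0,"dy":0,"dz":-9,"rx":0,"ry":0,"rz":0,"grip":-1}]'
python3 - <<'E'
from h import *
plan([.579,.160,.1])
c=env.camera("wrist"); cv2.imwrite("pics/d_w.png",c["img"])
E
```

```text
time_s: 6.38
tool_pos: [0.4011, 0.182, 0.0092]
orientation: [0.001, 0.707, 0.707, 0.002]
ft_force: [-0.3, -0.9, 7.2]
width: 0.0536
time_s: 6.97
tool_pos: [0.4001, 0.1833, 0.1019]
orientation: [-0.001, 0.707, 0.707, 0.003]
ft_force: [1.2, -0.1, -0.2]
width: 0.0533
t 6.97 pos [0.4001 0.1833 0.1019] w 0.0533 F [ 1.2 -0.1 -0.2]  d cm [-2.34 17.88  0.24] r deg [ 0.2  -0.34  0.03]
```

View pics/d_w.png

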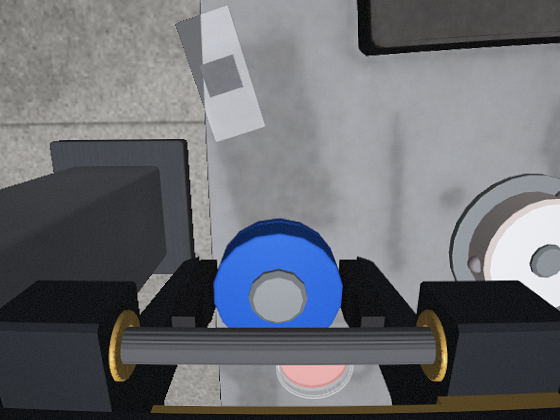

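Run:
```python
from h import *
s=env.get_state()
c=env.camera("wrist")
u=s["tool_pos"][2]-.0092
for nm,C,r,z in [("stud",(.400,.181),.012,u+.026),("pack",(.400,.181),.027,u+.022)]:
    q,sc=fitc(c,C,r,z); print(nm,np.round(q,4),sc, "off",np.round(q-s["tool_pos"][:2],4))
```

```text
stud [0.4002 0.184 ] 40.0 off [-0.0005  0.0011]
pack [0.401 0.187] 33.46873 off [0.0002 0.0041]
```

```bash
python3 -m inch '[{"dx":-0.5,"dy":3,"dz":-2,"rx":0.2,"ry":-0.3,"rz":0,"grip":-1},{"dx":-1.0,"dy":7,"dz":-2,"rx":0.2,"ry":-0.3,"rz":0,"grip":-1},{"dx":-1.5,"dy":11,"dz":-2,"rx":0.2,"ry":-0.3,"rz":0,"grip":-1},{"dx":-2.0,"dy":14,"dz":-2,"rx":0.2,"ry":-0.3,"rz":0,"grip":-1},{"dx":-2.4,"dy":17,"dz":-1,"rx":0.2,"ry":-0.3,"rz":0,"grip":-1},{"dx":-2.4,"dy":17.9,"dz":0,"rx":0.2,"ry":-0.3,"rz":0,"grip":-1},{"dx":-2.4,"dy":17.9,"dz":2,"rx":0.2,"ry":-0.3,"rz":0,"grip":-1},{"dx":-2.4,"dy":17.9,"dz":3,"rx":0.2,"ry":-0.3,"rz":0,"grip":-1},{"dx":-2.4,"dy":17.9,"dz":3,"rx":0.2,"ry":-0.3,"rz":0,"grip":-1}]'
python3 - <<'E'
from h import *
plan([.5795,.159,.039])
c=env.camera("wrist"); cv2.imwrite("pics/e_w.png",c["img"])
c=env.camera("scene"); cv2.imwrite("pics/e_s.png",cv2.resize(c["img"][180:380,100:350],None,fx=3,fy=3))
E
```

```text
time_s: 7.82
tool_pos: [0.5765, 0.157, 0.0652]
orientation: [-0.0, 0.707, 0.708, -0.005]
ft_force: [-0.3, 0.4, -0.3]
width: 0.0535
t 7.82 pos [0.5765 0.157  0.0652] w 0.0535 F [-0.3  0.4 -0.3]  d cm [0.21 0.32 2.62] r deg [-0.42  0.34  0.09]
```

View pics/e_s.png

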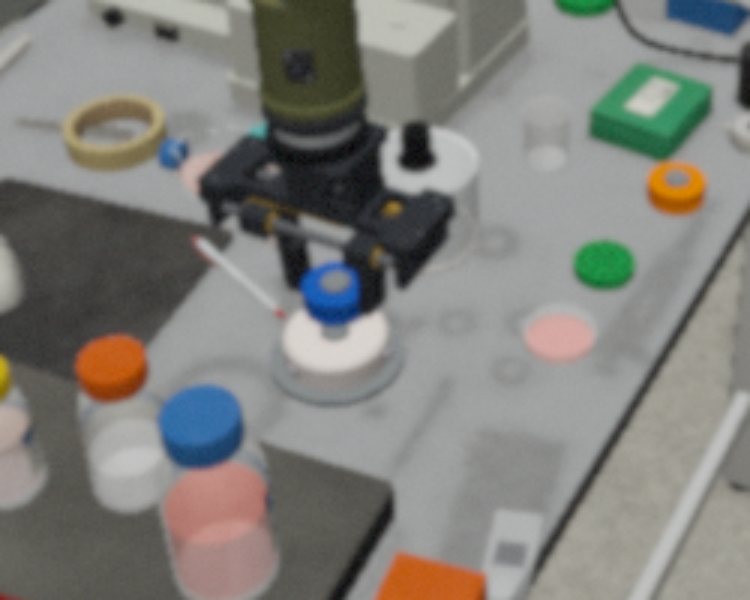

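View pics/e_w.png

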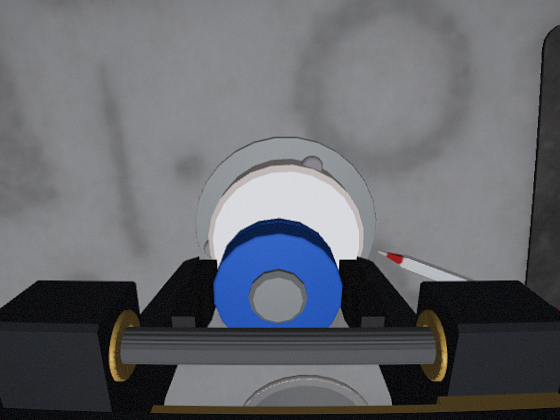

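Run:
```python
from h import *
s=env.get_state(); c=env.camera("wrist"); u=s["tool_pos"][2]-.0092; print(s["tool_pos"])
for nm,C,r,z in [("stud",s["tool_pos"],.012,u+.026),("plinth",(.579,.160),.039,.030),("plinth42",(.579,.160),.042,.027),("foot",(.579,.160),.054,.006)]:
    q,sc=fitc(c,C,r,z); print(nm,np.round(q,4),sc)
plan([.5795,.159,.039])
```

```text
[0.57806306 0.15831507 0.06809146]
stud [0.5778 0.1593] 40.0
plinth [0.5805 0.164 ] 26.762522
plinth42 [0.5812 0.159 ] 26.42116
foot [0.5812 0.1588] 15.647001
t 7.97 pos [0.5787 0.1586 0.0689] w 0.0527 F [ 1.  -0.4  0.7]  d cm [0.05 0.08 2.99] r deg [-0.09  0.15  0.09]
```

```bash
python3 -m inch '[{"dx":0.1,"dy":0.2,"dz":1,"rx":0,"ry":0.1,"rz":0,"grip":-1},{"dx":0.1,"dy":0.2,"dz":2,"rx":0,"ry":0.1,"rz":0,"grip":-1},{"dx":0.1,"dy":0.2,"dz":2.6,"rx":0,"ry":0.1,"rz":0,"grip":-1},{"dx":0.1,"dy":0.2,"dz":2.9,"rx":0,"ry":0.1,"rz":0,"grip":-1},{"dx":0.1,"dy":0.2,"dz":2.9,"rx":0,"ry":0.1,"rz":0,"grip":-1},{"dx":0.1,"dy":0.2,"dz":2.9,"rx":0,"ry":0.1,"rz":0,"grip":-1}]'
```

```text
time_s: 8.47
tool_pos: [0.5813, 0.1588, 0.0396]
orientation: [-0.0, 0.707, 0.707, -0.001]
ft_force: [1.0, 0.1, -0.8]
width: 0.0531
```

```bash
python3 -m inch '[{"dx":0,"dy":0,"dz":0.05,"rx":0,"ry":0,"rz":0,"grip":-0.5},{"dx":0,"dy":0,"dz":0,"rx":0,"ry":0,"rz":0,"grip":0.7},{"dx":0,"dy":0,"dz":0,"rx":0,"ry":0,"rz":0,"grip":0.7},{"dx":0,"dy":0,"dz":0,"rx":0,"ry":0,"rz":0,"grip":0.7},{"dx":0,"dy":0,"dz":0,"rx":0,"ry":0,"rz":0,"grip":0.7},{"dx":0,"dy":0,"dz":-3,"rx":0,"ry":0,"rz":0,"grip":0.7},{"dx":0,"dy":0,"dz":-6,"rx":0,"ry":0,"rz":0,"grip":1},{"dx":0,"dy":0,"dz":-9,"rx":0,"ry":0,"rz":0,"grip":1},{"dx":0,"dy":0,"dz":-9,"rx":0,"ry":0,"rz":0,"grip":1},{"dx":0,"dy":0,"dz":-9,"rx":0,"ry":0,"rz":0,"grip":1}]'
python3 - <<'E'
from h import *
plan([.4322,-.03,.12])
c=env.camera("wrist"); cv2.imwrite("pics/f_w.png",c["img"])
for nm,C,r,z in [("stud",(.58,.16),.012,.056),("pack",(.58,.16),.027,.052),("plinth42",(.579,.160),.042,.027),("foot",(.579,.160),.054,.006)]:
    q,sc=fitc(c,C,r,z); print(nm,np.round(q,4),sc)
E
```

```text
time_s: 9.3
tool_pos: [0.5826, 0.1594, 0.1315]
orientation: [0.001, 0.707, 0.707, 0.001]
ft_force: [0.4, 0.4, 0.4]
width: 0.088
t 9.3 pos [0.5826 0.1594 0.1315] w 0.088 F [0.4 0.4 0.4]  d cm [-18.95 -15.03   1.1 ] r deg [ 0.14 -0.05 -0.03]
stud [0.581  0.1598] 40.0
pack [0.5808 0.1608] 40.0
plinth42 [0.5808 0.1605] 36.65683
foot [0.579  0.1615] 16.097479
```

View pics/f_w.png

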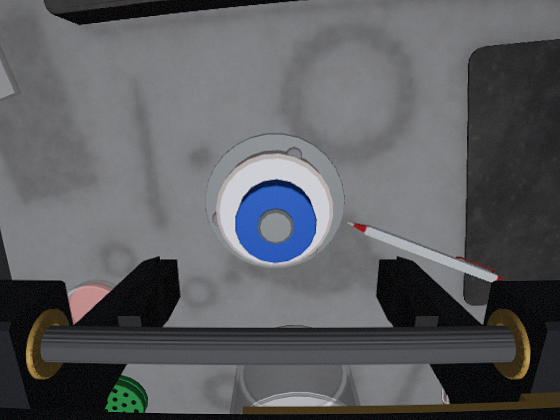

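Pack seated and centred: the fits at seated height agree within 1 mm, with the base axis at about (0.581, 0.1605). Next, the spacer.

```bash
python3 -m inch '[{"dx":-4,"dy":-3.2,"dz":0,"rx":0.1,"ry":0,"rz":0,"grip":1},{"dx":-7,"dy":-5.6,"dz":0,"rx":0.1,"ry":0,"rz":0,"grip":1},{"dx":-10,"dy":-8,"dz":0,"rx":0.1,"ry":0,"rz":0,"grip":1},{"dx":-13,"dy":-10.4,"dz":0,"rx":0.1,"ry":0,"rz":0,"grip":1},{"dx":-16,"dy":-12.8,"dz":0.5,"rx":0.1,"ry":0,"rz":0,"grip":1},{"dx":-18.9,"dy":-15,"dz":1,"rx":0.1,"ry":0,"rz":0,"grip":1},{"dx":-18.9,"dy":-15,"dz":1,"rx":0.1,"ry":0,"rz":0,"grip":1},{"dx":-18.9,"dy":-15,"dz":1,"rx":0.1,"ry":0,"rz":0,"grip":1},{"dx":-18.9,"dy":-15,"dz":1,"rx":0.1,"ry":0,"rz":0,"grip":1}]'
python3 - <<'E'
from h import *
c=env.camera("wrist"); cv2.imwrite("pics/g_w.png",c["img"])
for nm,C,r,z in [("spacer",(.432,-.03),.027,.014),("dish",(.429,.0645),.030,.015)]:
    q,sc=fitc(c,C,r,z); print(nm,np.round(q,4),sc)
    if nm=="spacer": plan([*q,.004])
E
```

```text
time_s: 10.1
tool_pos: [0.4318, -0.0294, 0.1195]
orientation: [-0.001, 0.707, 0.707, -0.001]
ft_force: [-0.3, -0.1, 0.5]
width: 0.088
spacer [ 0.4322 -0.0305] 40.0
t 10.15 pos [ 0.4324 -0.0288  0.1197] w 0.0887 F [ 0.9  0.4 -0.1]  d cm [-1.800e-01  1.000e-02  1.157e+01] r deg [-0.13 -0.06  0.04]
dish [0.4288 0.0652] 32.72946
```

View pics/g_w.png

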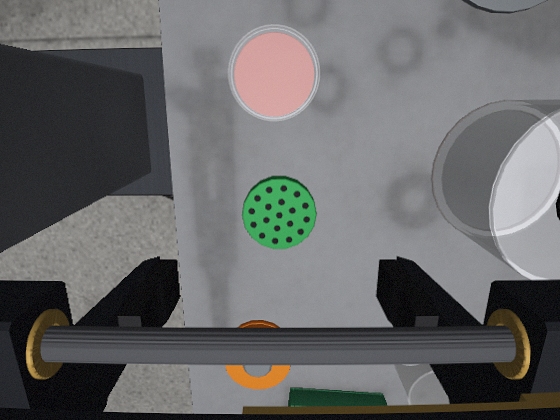

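```bash
python3 -m inch '[{"dx":-0.15,"dy":0,"dz":4,"rx":-0.1,"ry":0,"rz":0,"grip":1},{"dx":-0.15,"dy":0,"dz":7,"rx":-0.1,"ry":0,"rz":0,"grip":1},{"dx":-0.15,"dy":0,"dz":9.5,"rx":-0.1,"ry":0,"rz":0,"grip":1},{"dx":-0.15,"dy":0,"dz":11,"rx":-0.1,"ry":0,"rz":0,"grip":1},{"dx":-0.15,"dy":0,"dz":11.6,"rx":-0.1,"ry":0,"rz":0,"grip":1},{"dx":-0.15,"dy":0,"dz":11.6,"rx":-0.1,"ry":0,"rz":0,"grip":1},{"dx":-0.15,"dy":0,"dz":11.6,"rx":-0.1,"ry":0,"rz":0,"grip":1}]'
```

```text
time_s: 10.73
tool_pos: [0.4315, -0.0301, 0.0034]
orientation: [-0.001, 0.707, 0.707, -0.0]
ft_force: [-0.3, 0.1, -1.1]
width: 0.0881
```

```bash
python3 -m inch '[{"dx":0,"dy":0,"dz":0,"rx":0,"ry":0,"rz":0,"grip":-1},{"dx":0,"dy":0,"dz":0,"rx":0,"ry":0,"rz":0,"grip":-1},{"dx":0,"dy":0,"dz":0,"rx":0,"ry":0,"rz":0,"grip":-1},{"dx":0,"dy":0,"dz":0,"rx":0,"ry":0,"rz":0,"grip":-1},{"dx":0,"dy":0,"dz":0,"rx":0,"ry":0,"rz":0,"grip":-1},{"dx":0,"dy":0,"dz":0,"rx":0,"ry":0,"rz":0,"grip":-1},{"dx":0,"dy":0,"dz":0,"rx":0,"ry":0,"rz":0,"grip":-1},{"dx":0,"dy":0,"dz":0,"rx":0,"ry":0,"rz":0,"grip":-1}]'
python3 - <<'E'
from h import *
c=env.camera("wrist"); cv2.imwrite("pics/h_w.png",c["img"])
plan([.5808,.1605,.12])
E
```

```text
time_s: 11.4
tool_pos: [0.4315, -0.0317, 0.0044]
orientation: [0.0, 0.707, 0.707, -0.0]
ft_force: [0.1, -0.6, 5.3]
width: 0.0528
t 11.45 pos [ 0.4315 -0.0317  0.0044] w 0.053 F [ 0.2 -0.4  6.3]  d cm [ 19.21  14.93 -11.57] r deg [-0.01  0.04 -0.02]
```

View pics/h_w.png

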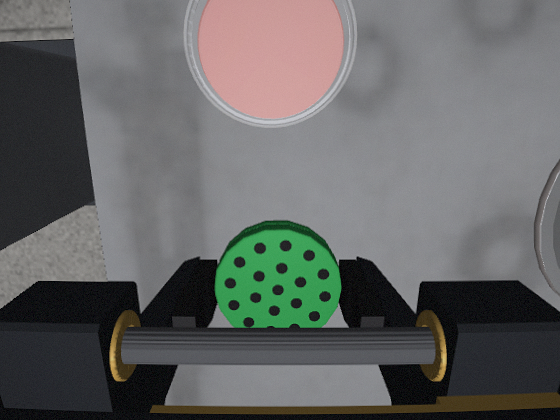

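```bash
python3 -m inch '[{"dx":0,"dy":0,"dz":-3,"rx":0,"ry":0,"rz":0,"grip":-1},{"dx":0,"dy":0,"dz":-7,"rx":0,"ry":0,"rz":0,"grip":-1},{"dx":2,"dy":1,"dz":-10.5,"rx":0,"ry":0,"rz":0,"grip":-1},{"dx":5,"dy":3.5,"dz":-11.5,"rx":0,"ry":0,"rz":0,"grip":-1},{"dx":8,"dy":6,"dz":-11.5,"rx":0,"ry":0,"rz":0,"grip":-1},{"dx":11,"dy":8.5,"dz":-11.5,"rx":0,"ry":0,"rz":0,"grip":-1},{"dx":14,"dy":11,"dz":-11.5,"rx":0,"ry":0,"rz":0,"grip":-1},{"dx":17,"dy":13.5,"dz":-11,"rx":0,"ry":0,"rz":0,"grip":-1},{"dx":19.1,"dy":14.9,"dz":-9,"rx":0,"ry":0,"rz":0,"grip":-1},{"dx":19.1,"dy":14.9,"dz":-7.5,"rx":0,"ry":0,"rz":0,"grip":-1},{"dx":19.1,"dy":14.9,"dz":-7.5,"rx":0,"ry":0,"rz":0,"grip":-1},{"dx":19.1,"dy":14.9,"dz":-7.5,"rx":0,"ry":0,"rz":0,"grip":-1}]'
python3 - <<'E'
from h import *
c=env.camera("wrist"); s=env.get_state(); cv2.imwrite("pics/i_w.png",c["img"])
u=s["tool_pos"][2]-.0044
q,sc=fitc(c,s["tool_pos"],.027,u+.014); print("spacer",q,sc,q-s["tool_pos"][:2])
q,sc=fitc(c,(.581,.16),.042,.027); print("plinth",q,sc)
plan([.5808,.1590,.0524])
E
```

```text
time_s: 12.45
tool_pos: [0.5789, 0.1595, 0.0773]
orientation: [-0.001, 0.707, 0.707, -0.002]
ft_force: [0.2, -0.7, 0.1]
width: 0.0528
spacer [0.57910508 0.16378922] 36.17142 [0.     0.0055]
plinth [0.581   0.15875] 31.722849
t 12.5 pos [0.5791 0.1583 0.0781] w 0.053 F [ 0.1 -0.  -0.3]  d cm [0.08 0.18 2.57] r deg [-0.2   0.14 -0.01]
```

View pics/i_w.png

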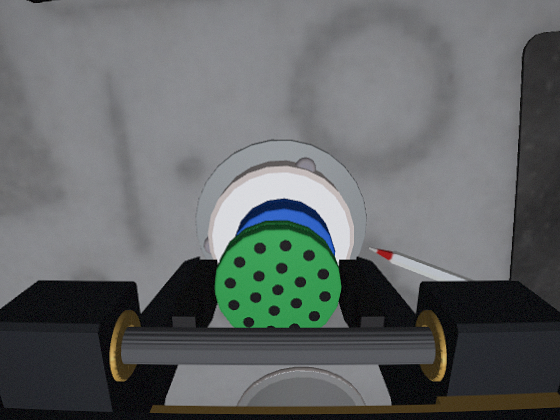

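```bash
python3 -m inch '[{"dx":0,"dy":0.2,"dz":0.8,"rx":-0.2,"ry":0.1,"rz":0,"grip":-1},{"dx":0,"dy":0.2,"dz":1.5,"rx":-0.2,"ry":0.1,"rz":0,"grip":-1},{"dx":0,"dy":0.2,"dz":1.9,"rx":-0.2,"ry":0.1,"rz":0,"grip":-1},{"dx":0,"dy":0.2,"dz":2.1,"rx":-0.2,"ry":0.1,"rz":0,"grip":-1},{"dx":0,"dy":0.2,"dz":2.1,"rx":-0.2,"ry":0.1,"rz":0,"grip":-1},{"dx":0,"dy":0.2,"dz":2.1,"rx":-0.2,"ry":0.1,"rz":0,"grip":-1}]'
python3 -c "
from h import *
plan([.5808,.159,.0567])"
```

```text
time_s: 13.0
tool_pos: [0.5822, 0.1592, 0.0578]
orientation: [0.0, 0.707, 0.707, 0.001]
ft_force: [-0.3, -0.2, -0.8]
width: 0.0528
t 13.0 pos [0.5822 0.1592 0.0578] w 0.0528 F [-0.3 -0.2 -0.8]  d cm [-0.02 -0.14  0.11] r deg [ 0.13 -0.07 -0.02]
```

```bash
python3 -m inch '[{"dx":0,"dy":-0.1,"dz":0.1,"rx":0.1,"ry":0,"rz":0,"grip":-1},{"dx":0,"dy":-0.1,"dz":0.1,"rx":0.1,"ry":0,"rz":0,"grip":-1},{"dx":0,"dy":-0.1,"dz":0.1,"rx":0.1,"ry":0,"rz":0,"grip":0.7},{"dx":0,"dy":-0.1,"dz":0.1,"rx":0.1,"ry":0,"rz":0,"grip":0.7},{"dx":0,"dy":-0.1,"dz":0.1,"rx":0.1,"ry":0,"rz":0,"grip":0.7},{"dx":0,"dy":-0.1,"dz":0.1,"rx":0.1,"ry":0,"rz":0,"grip":0.7},{"dx":0,"dy":-0.1,"dz":-3,"rx":0.1,"ry":0,"rz":0,"grip":0.8},{"dx":0,"dy":-0.1,"dz":-6,"rx":0.1,"ry":0,"rz":0,"grip":1},{"dx":0,"dy":-0.1,"dz":-9,"rx":0.1,"ry":0,"rz":0,"grip":1},{"dx":0,"dy":-0.1,"dz":-9,"rx":0.1,"ry":0,"rz":0,"grip":1},{"dx":0,"dy":-0.1,"dz":-9,"rx":0.1,"ry":0,"rz":0,"grip":1}]'
python3 - <<'E'
from h import *
c=env.camera("wrist"); cv2.imwrite("pics/j_w.png",c["img"])
for nm,C,r,z in [("spacer",(.58,.16),.027,.066),("plinth42",(.579,.160),.042,.027),("foot",(.579,.160),.054,.006)]:
    q,sc=fitc(c,C,r,z); print(nm,np.round(q,4),sc)
plan([.4288,.0652,.13])
E
```

```text
time_s: 13.92
tool_pos: [0.5821, 0.1598, 0.1496]
orientation: [0.001, 0.707, 0.707, 0.002]
ft_force: [1.1, 0.3, -0.9]
width: 0.0882
spacer [0.5805 0.1615] 40.0
plinth42 [0.5805 0.1602] 34.922623
foot [0.5792 0.1612] 16.012466
t 13.97 pos [0.5812 0.159  0.1481] w 0.0886 F [-0.1 -1.  -0.1]  d cm [ -9.39 -15.24   1.77] r deg [ 0.09 -0.06 -0.03]
```

View pics/j_w.png

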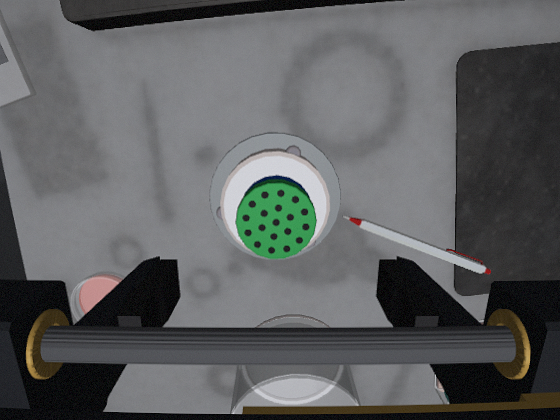

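The spacer is centred and flat at (219,276), within about 1 mm. Next, the dish.

```bash
python3 -m inch '[{"dx":-2.5,"dy":-4,"dz":0,"rx":0,"ry":0,"rz":0,"grip":1},{"dx":-4.5,"dy":-7.4,"dz":0,"rx":0,"ry":0,"rz":0,"grip":1},{"dx":-6.7,"dy":-11,"dz":0,"rx":0,"ry":0,"rz":0,"grip":1},{"dx":-8.5,"dy":-14,"dz":1,"rx":0,"ry":0,"rz":0,"grip":1},{"dx":-9.4,"dy":-15.2,"dz":3.5,"rx":0,"ry":0,"rz":0,"grip":1},{"dx":-9.4,"dy":-15.2,"dz":5,"rx":0,"ry":0,"rz":0,"grip":1},{"dx":-9.4,"dy":-15.2,"dz":5,"rx":0,"ry":0,"rz":0,"grip":1},{"dx":-9.4,"dy":-15.2,"dz":5,"rx":0,"ry":0,"rz":0,"grip":1}]'
python3 - <<'E'
from h import *
env.camera("top");c=env.camera("wrist"); cv2.imwrite("pics/k_w.png",c["img"])
q,sc=fitc(c,(.429,.065),.030,.015); print("dish",np.round(q,4),sc)
q,sc=fitc(c,(.429,.065),.029,.0075); print("dish",np.round(q,4),sc)
plan([.4288,.0650,.0035])
E
```

```text
time_s: 14.63
tool_pos: [0.4285, 0.0654, 0.0967]
orientation: [-0.001, 0.707, 0.707, -0.0]
ft_force: [0.4, -0.4, 0.6]
width: 0.0884
dish [0.429 0.065] 32.37355
dish [0.4272 0.0638] 22.48992
t 14.73 pos [0.4297 0.0661 0.0977] w 0.088 F [ 0.2  0.8 -0.4]  d cm [-0.13 -0.11  9.42] r deg [ 0.07 -0.12  0.01]
```

View pics/k_w.png

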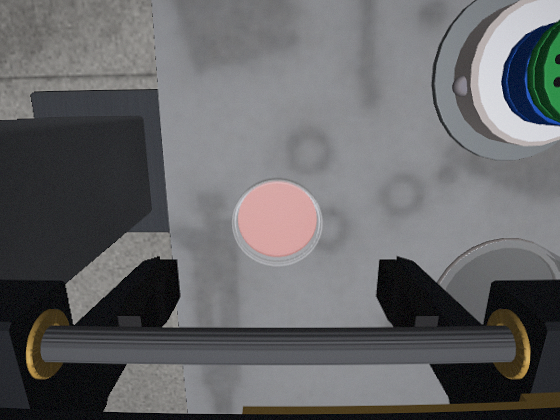

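```bash
python3 -m inch '[{"dx":-0.1,"dy":-0.05,"dz":3,"rx":0,"ry":-0.1,"rz":0,"grip":1},{"dx":-0.1,"dy":-0.05,"dz":6,"rx":0,"ry":-0.1,"rz":0,"grip":1},{"dx":-0.1,"dy":-0.05,"dz":8.5,"rx":0,"ry":-0.1,"rz":0,"grip":1},{"dx":-0.1,"dy":-0.05,"dz":9.3,"rx":0,"ry":-0.1,"rz":0,"grip":1},{"dx":-0.1,"dy":-0.05,"dz":9.3,"rx":0,"ry":-0.1,"rz":0,"grip":1},{"dx":-0.1,"dy":-0.05,"dz":9.3,"rx":0,"ry":-0.1,"rz":0,"grip":0.6},{"dx":-0.1,"dy":-0.05,"dz":9.3,"rx":0,"ry":-0.1,"rz":0,"grip":0.4},{"dx":-0.1,"dy":-0.05,"dz":9.3,"rx":0,"ry":-0.1,"rz":0,"grip":-1},{"dx":-0.1,"dy":-0.05,"dz":9.3,"rx":0,"ry":-0.1,"rz":0,"grip":-1},{"dx":-0.1,"dy":-0.05,"dz":9.3,"rx":0,"ry":-0.1,"rz":0,"grip":-1},{"dx":-0.1,"dy":-0.05,"dz":9.3,"rx":0,"ry":-0.1,"rz":0,"grip":-1},{"dx":-0.1,"dy":-0.05,"dz":9.3,"rx":0,"ry":-0.1,"rz":0,"grip":-1},{"dx":-0.1,"dy":-0.05,"dz":9.3,"rx":0,"ry":-0.1,"rz":0,"grip":-1}]'
python3 - <<'E'
from h import *
c=env.camera("wrist"); cv2.imwrite("pics/l_w.png",c["img"])
plan([.5806,.1592,.12])
E
```

```text
time_s: 15.82
tool_pos: [0.4293, 0.0646, 0.0054]
orientation: [0.001, 0.707, 0.707, 0.001]
ft_force: [1.3, 0.5, 6.9]
width: 0.0593
t 15.87 pos [0.4294 0.0646 0.0054] w 0.059 F [ 1.3 -0.2  7. ]  d cm [  9.45  15.15 -11.42] r deg [ 0.16  0.03 -0.01]
```

View pics/l_w.png

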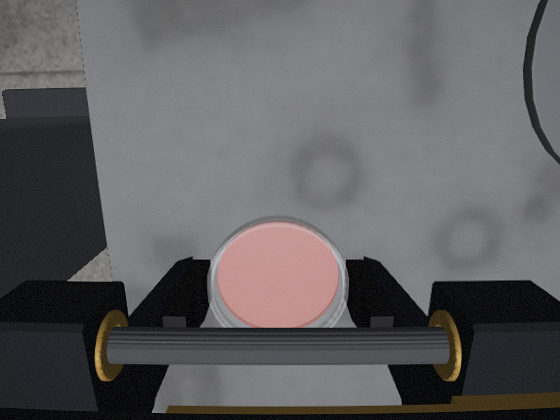

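```bash
python3 -m inch '[{"dx":0,"dy":0,"dz":-3,"rx":0.1,"ry":0,"rz":0,"grip":-1},{"dx":0,"dy":0,"dz":-6,"rx":0.1,"ry":0,"rz":0,"grip":-1},{"dx":0,"dy":0,"dz":-9.5,"rx":0.1,"ry":0,"rz":0,"grip":-1},{"dx":1,"dy":1.5,"dz":-11.5,"rx":0.1,"ry":0,"rz":0,"grip":-1},{"dx":3,"dy":4.8,"dz":-12,"rx":0.1,"ry":0,"rz":0,"grip":-1},{"dx":5,"dy":8,"dz":-12,"rx":0.1,"ry":0,"rz":0,"grip":-1},{"dx":7,"dy":11,"dz":-12,"rx":0.1,"ry":0,"rz":0,"grip":-1},{"dx":8.5,"dy":13.5,"dz":-12,"rx":0.1,"ry":0,"rz":0,"grip":-1},{"dx":9.5,"dy":15,"dz":-11,"rx":0.1,"ry":0,"rz":0,"grip":-1},{"dx":9.5,"dy":15.1,"dz":-9,"rx":0.1,"ry":0,"rz":0,"grip":-1},{"dx":9.5,"dy":15.1,"dz":-8.5,"rx":0.1,"ry":0,"rz":0,"grip":-1},{"dx":9.5,"dy":15.1,"dz":-8.5,"rx":0.1,"ry":0,"rz":0,"grip":-1},{"dx":9.5,"dy":15.1,"dz":-8.5,"rx":0.1,"ry":0,"rz":0,"grip":-1}]'
python3 - <<'E'
from h import *
c=env.camera("wrist"); s=env.get_state(); cv2.imwrite("pics/m_w.png",c["img"])
plan([.5805,.1598,.0720])
c=env.camera("scene"); cv2.imwrite("pics/m_s.png",cv2.resize(c["img"][180:380,100:350],None,fx=3,fy=3))
E
```

```text
time_s: 16.95
tool_pos: [0.5786, 0.1589, 0.0896]
orientation: [-0.0, 0.707, 0.707, -0.001]
ft_force: [0.7, -0.7, -0.8]
width: 0.0594
t 17.0 pos [0.5791 0.1591 0.0902] w 0.0591 F [ 0.3 -1.2 -0.2]  d cm [0.07 0.15 1.82] r deg [-0.07  0.06  0.  ]
```

View pics/m_w.png

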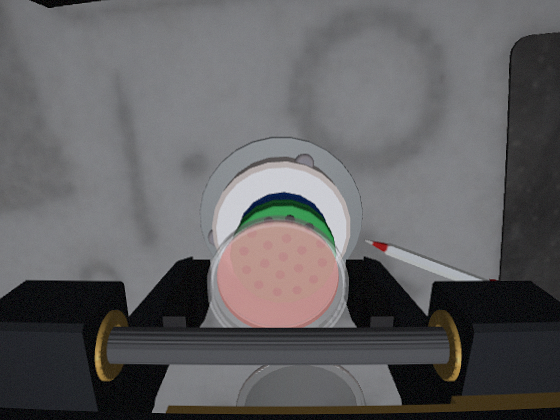

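View pics/m_s.png

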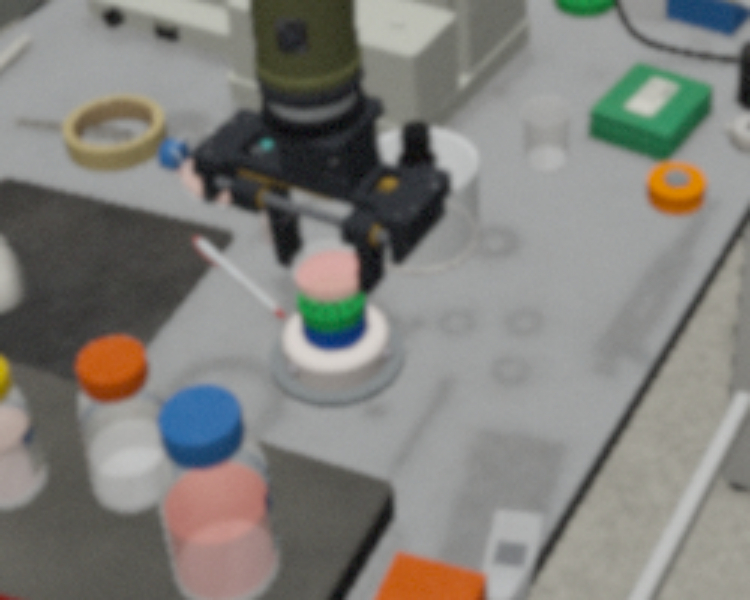

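Dish held level above the spacer and aligned. I lower it and let go.

```bash
python3 -m inch '[{"dx":0.05,"dy":0.15,"dz":0.8,"rx":0,"ry":0,"rz":0,"grip":-1},{"dx":0.05,"dy":0.15,"dz":1.4,"rx":0,"ry":0,"rz":0,"grip":-1},{"dx":0.05,"dy":0.15,"dz":1.8,"rx":0,"ry":0,"rz":0,"grip":-1},{"dx":0.05,"dy":0.15,"dz":1.85,"rx":0,"ry":0,"rz":0,"grip":-1},{"dx":0.05,"dy":0.15,"dz":1.85,"rx":0,"ry":0,"rz":0,"grip":-1},{"dx":0.05,"dy":0.15,"dz":1.85,"rx":0,"ry":0,"rz":0,"grip":-1}]'
```

```text
time_s: 17.55
tool_pos: [0.5809, 0.1599, 0.0709]
orientation: [-0.0, 0.707, 0.707, -0.001]
ft_force: [-0.7, 0.7, -0.8]
width: 0.059
```

```bash
python3 -m inch '[{"dx":0,"dy":0,"dz":0,"rx":0,"ry":0,"rz":0,"grip":0.45},{"dx":0,"dy":0,"dz":0,"rx":0,"ry":0,"rz":0,"grip":0.6},{"dx":0,"dy":0,"dz":0,"rx":0,"ry":0,"rz":0,"grip":0.8},{"dx":0,"dy":0,"dz":0,"rx":0,"ry":0,"rz":0,"grip":0.9},{"dx":0,"dy":0,"dz":0,"rx":0,"ry":0,"rz":0,"grip":0.9},{"dx":0,"dy":0,"dz":0,"rx":0,"ry":0,"rz":0,"grip":0.9},{"dx":0,"dy":0,"dz":-1,"rx":0,"ry":0,"rz":0,"grip":1},{"dx":0,"dy":0,"dz":-4,"rx":0,"ry":0,"rz":0,"grip":1},{"dx":0,"dy":0,"dz":-7,"rx":0,"ry":0,"rz":0,"grip":1},{"dx":0,"dy":0,"dz":-9,"rx":0,"ry":0,"rz":0,"grip":1},{"dx":0,"dy":0,"dz":-9,"rx":0,"ry":0,"rz":0,"grip":1},{"dx":0,"dy":0,"dz":-9,"rx":0,"ry":0,"rz":0,"grip":1}]'
python3 - <<'E'
from h import *
env.camera("top");c=env.camera("wrist"); cv2.imwrite("pics/n_w.png",c["img"])
for nm,C,r,z in [("dish",(.58,.16),.030,.081),("plinth42",(.579,.160),.042,.027),("foot",(.579,.160),.054,.006)]:
    q,sc=fitc(c,C,r,z); print(nm,np.round(q,4),sc)
plan([.594,.0,.20])
E
```

```text
time_s: 18.55
tool_pos: [0.5819, 0.1603, 0.1628]
orientation: [0.0, 0.707, 0.707, 0.001]
ft_force: [-0.8, -0.5, -0.4]
width: 0.0882
dish [0.5815 0.161 ] 27.445312
plinth42 [0.5808 0.159 ] 27.725536
foot [0.58   0.1592] 15.437462
t 18.65 pos [0.5806 0.1594 0.1605] w 0.0883 F [-0.1 -0.1 -0. ]  d cm [-15.95   1.33  -3.92] r deg [-0.13  0.09 -0.02]
```

View pics/n_w.png

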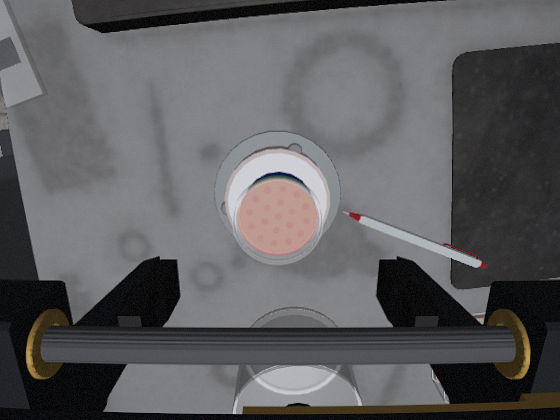

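Dish centred at (217,278), within 2 mm and at the right height. Next I go above the cover and look at the knob.

```bash
python3 -m inch '[{"dx":-3,"dy":0.3,"dz":-2,"rx":-0.1,"ry":0.1,"rz":0,"grip":1},{"dx":-6,"dy":0.6,"dz":-4,"rx":-0.1,"ry":0.1,"rz":0,"grip":1},{"dx":-9,"dy":0.9,"dz":-6,"rx":-0.1,"ry":0.1,"rz":0,"grip":1},{"dx":-12,"dy":1.2,"dz":-6,"rx":-0.1,"ry":0.1,"rz":0,"grip":1},{"dx":-15,"dy":1.3,"dz":-6,"rx":-0.1,"ry":0.1,"rz":0,"grip":1},{"dx":-16,"dy":1.3,"dz":-6,"rx":-0.1,"ry":0.1,"rz":0,"grip":1},{"dx":-16,"dy":1.3,"dz":-6,"rx":-0.1,"ry":0.1,"rz":0,"grip":1},{"dx":-16,"dy":1.3,"dz":-6,"rx":-0.1,"ry":0.1,"rz":0,"grip":1}]'
python3 - <<'E'
from h import *
env.camera("top");c=env.camera("wrist"); cv2.imwrite("pics/o_w.png",c["img"])
for nm,C,r,z in [("knob",(.593,.0),.0135,.118),("collar",(.593,.0),.018,.088),("top",(.593,.0),.052,.084),("bottom",(.593,.0),.052,.0)]:
    q,sc=fitc(c,C,r,z); print(nm,np.round(q,4),sc)
for d in env.mark_of(c,"cover_knob")[:2]: print(d["p"],onz(c,d["at"],.105))
plan([.594,.0,.09])
E
```

```text
time_s: 19.32
tool_pos: [0.5935, 0.0008, 0.2203]
orientation: [-0.001, 0.707, 0.707, 0.0]
ft_force: [-0.5, 0.5, 0.6]
width: 0.0881
knob [ 0.5968 -0.002 ] 34.86393
collar [ 0.5968 -0.005 ] 34.321198
top [ 0.5965 -0.001 ] 40.0
bottom [ 5.962e-01 -2.000e-04] 20.36382
0.94 [ 0.59600246 -0.00072579  0.105     ]
t 19.47 pos [0.5938 0.0029 0.221 ] w 0.0882 F [-0.1 -0.2  0.4]  d cm [-0.33  0.02 13.1 ] r deg [ 0.01 -0.18  0.21]
```

View pics/o_w.png

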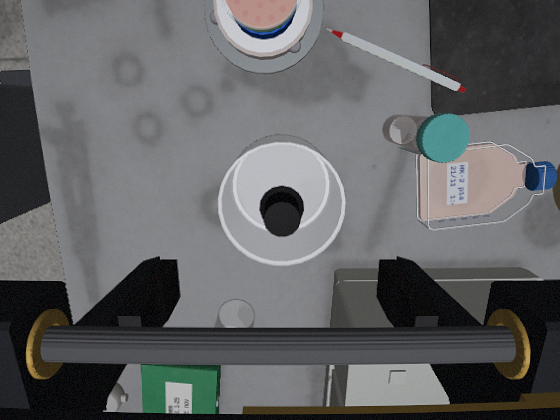

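Run:
```python
from h import *
c=env.camera("wrist")
for z in (.0,.08,.12): print(z,onz(c,(270,335),z)[:2],onz(c,(268,545),z)[:2])
import statistics
P=[]
for i in range(4):
    env.camera("wrist"); P.append(env.get_state()["tool_pos"])
print(np.mean(P,0),np.std(P,0))
q,sc=fitc(c,(.596,0),.0135,.118);print(q)
```

```text
0.0 [ 0.65742944 -0.09575071] [ 0.89698164 -0.09442084]
0.08 [ 0.64357584 -0.05811264] [ 0.83087531 -0.05707285]
0.12 [ 0.63664905 -0.03929361] [ 0.79782215 -0.03839885]
[0.59406699 0.00163409 0.22118364] [4.81238005e-05 4.58980197e-04 1.59114844e-05]
[ 0.5965 -0.002 ]
```

```bash
python3 -m inch '[{"dx":-0.3,"dy":0.25,"dz":3,"rx":0,"ry":-0.1,"rz":0.1,"grip":1},{"dx":-0.3,"dy":0.25,"dz":6,"rx":0,"ry":-0.1,"rz":0.1,"grip":1},{"dx":-0.3,"dy":0.25,"dz":9,"rx":0,"ry":-0.1,"rz":0.1,"grip":1},{"dx":-0.3,"dy":0.25,"dz":11.5,"rx":0,"ry":-0.1,"rz":0.1,"grip":1},{"dx":-0.3,"dy":0.25,"dz":12.8,"rx":0,"ry":-0.1,"rz":0.1,"grip":1},{"dx":-0.3,"dy":0.25,"dz":13,"rx":0,"ry":-0.1,"rz":0.1,"grip":1},{"dx":-0.3,"dy":0.25,"dz":13,"rx":0,"ry":-0.1,"rz":0.1,"grip":0.2},{"dx":-0.3,"dy":0.25,"dz":13,"rx":0,"ry":-0.1,"rz":0.1,"grip":0},{"dx":-0.3,"dy":0.25,"dz":13,"rx":0,"ry":-0.1,"rz":0.1,"grip":0}]'
python3 - <<'E'
from h import *
c=env.camera("wrist"); cv2.imwrite("pics/p_w.png",c["img"])
plan([.5966,-.0015,.0905])
E
```

```text
time_s: 20.47
tool_pos: [0.598, -0.0024, 0.0928]
orientation: [0.001, 0.708, 0.706, 0.001]
ft_force: [-1.1, 0.6, 0.2]
width: 0.0705
t 20.52 pos [ 0.5978 -0.0025  0.0928] w 0.0665 F [-0.3 -0.1 -0.1]  d cm [ 0.1  -0.12  0.23] r deg [ 0.2   0.01 -0.13]
```

View pics/p_w.png

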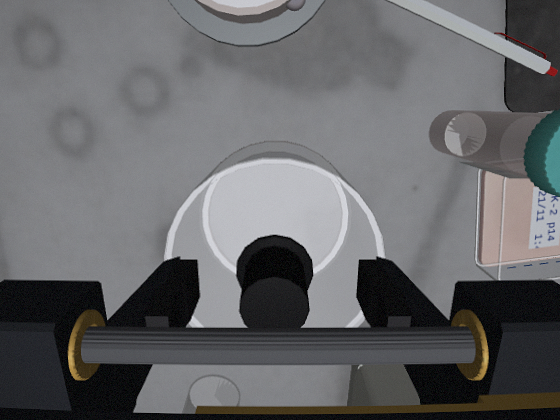

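```bash
python3 -m inch '[{"dx":0.05,"dy":-0.1,"dz":0.15,"rx":0.1,"ry":0,"rz":-0.1,"grip":-0.2},{"dx":0.05,"dy":-0.1,"dz":0.15,"rx":0.1,"ry":0,"rz":-0.1,"grip":-0.35},{"dx":0.05,"dy":-0.1,"dz":0.15,"rx":0.1,"ry":0,"rz":-0.1,"grip":-0.5},{"dx":0.05,"dy":-0.1,"dz":0.15,"rx":0.1,"ry":0,"rz":-0.1,"grip":-1},{"dx":0.05,"dy":-0.1,"dz":0.15,"rx":0.1,"ry":0,"rz":-0.1,"grip":-1},{"dx":0.05,"dy":-0.1,"dz":0.15,"rx":0.1,"ry":0,"rz":-0.1,"grip":-1},{"dx":0.05,"dy":-0.1,"dz":0.15,"rx":0.1,"ry":0,"rz":-0.1,"grip":-1},{"dx":0.05,"dy":-0.1,"dz":0.15,"rx":0.1,"ry":0,"rz":-0.1,"grip":-1},{"dx":0.05,"dy":-0.1,"dz":0.15,"rx":0.1,"ry":0,"rz":-0.1,"grip":-1},{"dx":0.05,"dy":-0.1,"dz":0.15,"rx":0.1,"ry":0,"rz":-0.1,"grip":-1}]'
python3 - <<'E'
from h import *
c=env.camera("wrist"); cv2.imwrite("pics/q_w.png",c["img"])
plan([.5966,-.0015,.0905])
E
```

```text
time_s: 21.35
tool_pos: [0.5959, -0.0022, 0.0896]
orientation: [-0.0, 0.707, 0.707, -0.0]
ft_force: [0.8, 1.0, 0.4]
width: 0.0252
t 21.4 pos [ 0.5959 -0.0023  0.0897] w 0.0255 F [ 1.5 -0.4 -1. ]  d cm [ 0.08  0.07 -0.08] r deg [-0.05  0.02 -0.02]
```

View pics/q_w.png

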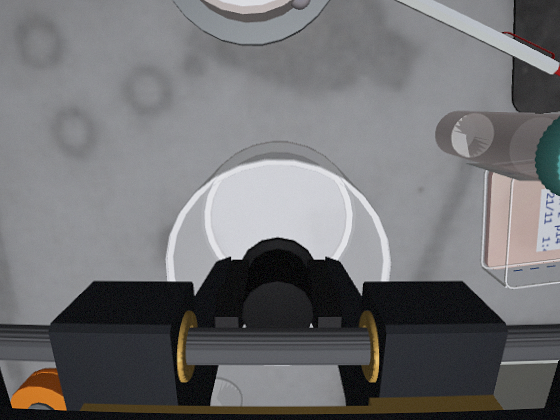

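```bash
python3 -m inch '[{"dx":0,"dy":0,"dz":-2,"rx":0,"ry":0,"rz":0,"grip":-1},{"dx":0,"dy":0,"dz":-4,"rx":0,"ry":0,"rz":0,"grip":-1},{"dx":0,"dy":0,"dz":-7,"rx":0,"ry":0,"rz":0,"grip":-1},{"dx":0,"dy":0,"dz":-10,"rx":0,"ry":0,"rz":0,"grip":-1},{"dx":0,"dy":0,"dz":-12,"rx":0,"ry":0,"rz":0,"grip":-1},{"dx":0,"dy":0,"dz":-12.5,"rx":0,"ry":0,"rz":0,"grip":-1},{"dx":0,"dy":0,"dz":-12.5,"rx":0,"ry":0,"rz":0,"grip":-1},{"dx":0,"dy":0,"dz":-12.5,"rx":0,"ry":0,"rz":0,"grip":-1},{"dx":0,"dy":0,"dz":-12.5,"rx":0,"ry":0,"rz":0,"grip":-1}]'
python3 - <<'E'
from h import *
c=env.camera("scene");cv2.imwrite("pics/r_s.png",cv2.resize(c["img"][130:330,100:350],None,fx=3,fy=3))
c=env.camera("wrist"); s=env.get_state(); cv2.imwrite("pics/r_w.png",c["img"])
u=s["tool_pos"][2]-.0897; p=s["tool_pos"]; print(p)
for nm,r,z in [("top",.052,.084),("edge",.052,.0),("edge5",.052,.005),("in98top",.049,.080)]:
    q,sc=fitc(c,p,r,u+z); print(nm,np.round(q-p[:2],4),sc)
for nm,C,r,z in [("dish",(.58,.16),.030,.081),("plinth42",(.579,.160),.042,.027),("foot",(.579,.160),.054,.006)]:
    q,sc=fitc(c,C,r,z); print(nm,np.round(q,4),sc)
plan([.5807,.16,.2146])
E
```

```text
time_s: 22.15
tool_pos: [0.5946, -0.0028, 0.2127]
orientation: [-0.001, 0.707, 0.707, -0.002]
ft_force: [-0.4, 0.4, -1.7]
width: 0.0258
[ 0.59493849 -0.00251494  0.21296234]
top [0.     0.0013] 28.205786
edge [-0.0002  0.0017] 17.064442
edge5 [-0.0035 -0.0005] 14.381592
in98top [0.     0.0042] 27.001812
dish [0.583  0.1612] 39.12465
plinth42 [0.5805 0.1622] 39.305717
foot [0.5805 0.162 ] 25.851585
t 22.25 pos [ 0.5949 -0.0025  0.213 ] w 0.0256 F [ 0.4  0.1 -1.3]  d cm [16.25 -1.43 -0.17] r deg [-0.24  0.05 -0.  ]
```

View pics/r_w.png

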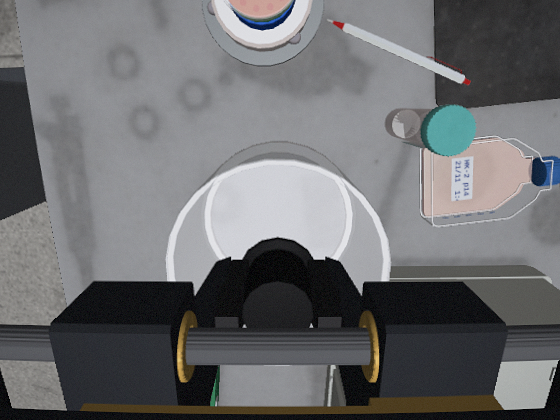

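View pics/r_s.png

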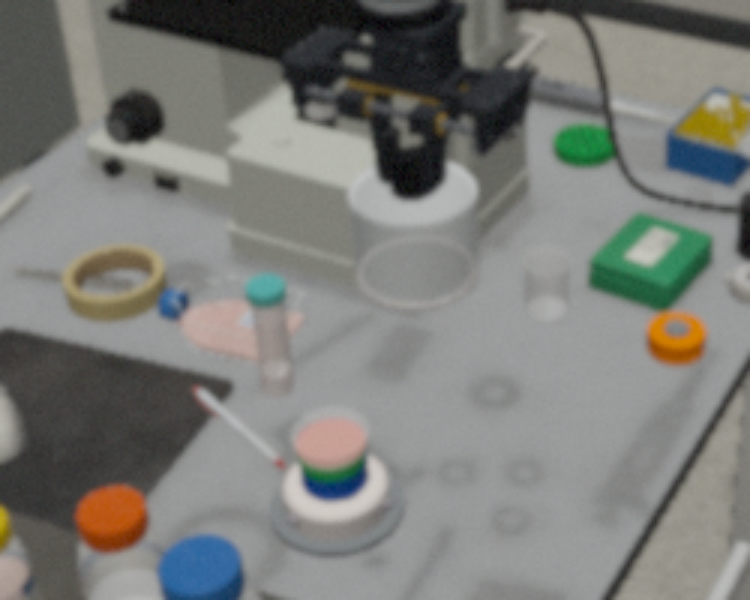

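```bash
python3 -m inch '[{"dx":3,"dy":-0.3,"dz":-0.5,"rx":-0.1,"ry":0,"rz":0,"grip":-1},{"dx":6,"dy":-0.6,"dz":-0.5,"rx":-0.1,"ry":0,"rz":0,"grip":-1},{"dx":9,"dy":-0.9,"dz":-0.5,"rx":-0.1,"ry":0,"rz":0,"grip":-1},{"dx":12,"dy":-1.2,"dz":-0.5,"rx":-0.1,"ry":0,"rz":0,"grip":-1},{"dx":14.5,"dy":-1.4,"dz":-0.5,"rx":-0.1,"ry":0,"rz":0,"grip":-1},{"dx":16.1,"dy":-1.4,"dz":0,"rx":-0.1,"ry":0,"rz":0,"grip":-1},{"dx":16.1,"dy":-1.4,"dz":1.0,"rx":-0.1,"ry":0,"rz":0,"grip":-1},{"dx":16.1,"dy":-1.4,"dz":1.5,"rx":-0.1,"ry":0,"rz":0,"grip":-1},{"dx":16.1,"dy":-1.4,"dz":1.5,"rx":-0.1,"ry":0,"rz":0,"grip":-1},{"dx":16.1,"dy":-1.4,"dz":1.5,"rx":-0.1,"ry":0,"rz":0,"grip":-1}]'
python3 - <<'E'
from h import *
c=env.camera("top");c=env.camera("wrist"); s=env.get_state(); cv2.imwrite("pics/s_w.png",c["img"])
u=s["tool_pos"][2]-.0897; p=s["tool_pos"]; print(p)
for nm,r,z in [("top",.052,.084),("edge",.052,.0)]:
    q,sc=fitc(c,p,r,u+z); print(nm,np.round(q,4),np.round(q-p[:2],4),sc)
for nm,C,r,z in [("dish",(.58,.16),.030,.081),("plinth42",(.579,.160),.042,.027),("foot",(.579,.160),.054,.006)]:
    q,sc=fitc(c,C,r,z); print(nm,np.round(q,4),sc)
plan([.5805,.159,.1247])
E
```

```text
time_s: 23.08
tool_pos: [0.5818, 0.1563, 0.1984]
orientation: [0.001, 0.708, 0.706, -0.001]
ft_force: [-0.5, -0.4, -1.5]
width: 0.0255
[0.58230719 0.15713118 0.19943256]
top [0.5823 0.1581] [0.    0.001] 27.951153
edge [0.5826 0.1596] [0.0002 0.0025] 18.282375
dish [0.577  0.1645] 15.177988
plinth42 [0.5812 0.163 ] 11.183185
foot [0.5808 0.159 ] 14.930173
t 23.18 pos [0.5823 0.1571 0.1994] w 0.0257 F [-0.4  0.2 -1.6]  d cm [ 0.2  -0.19  7.47] r deg [ 0.03  0.07 -0.15]
```

View pics/s_w.png

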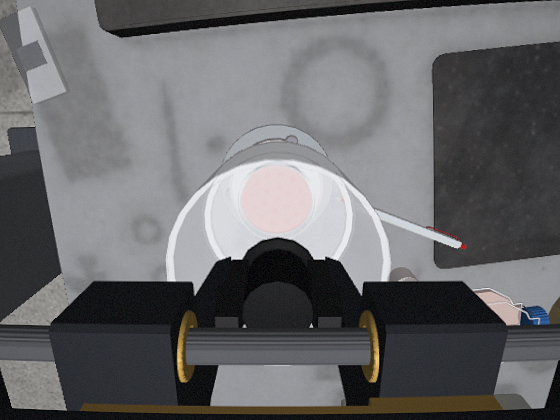

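```bash
python3 -m inch '[{"dx":0.2,"dy":-0.15,"dz":1,"rx":0,"ry":0,"rz":-0.1,"grip":-1},{"dx":0.2,"dy":-0.15,"dz":2,"rx":0,"ry":0,"rz":-0.1,"grip":-1},{"dx":0.2,"dy":-0.15,"dz":3,"rx":0,"ry":0,"rz":-0.1,"grip":-1},{"dx":0.2,"dy":-0.15,"dz":4,"rx":0,"ry":0,"rz":-0.1,"grip":-1},{"dx":0.2,"dy":-0.15,"dz":5,"rx":0,"ry":0,"rz":-0.1,"grip":-1},{"dx":0.2,"dy":-0.15,"dz":6,"rx":0,"ry":0,"rz":-0.1,"grip":-1},{"dx":0.2,"dy":-0.15,"dz":6.5,"rx":0,"ry":0,"rz":-0.1,"grip":-1},{"dx":0.2,"dy":-0.15,"dz":6.7,"rx":0,"ry":0,"rz":-0.1,"grip":-1},{"dx":0.2,"dy":-0.15,"dz":6.7,"rx":0,"ry":0,"rz":-0.1,"grip":-1},{"dx":0.2,"dy":-0.15,"dz":6.7,"rx":0,"ry":0,"rz":-0.1,"grip":-1}]'
python3 - <<'E'
from h import *
c=env.camera("scene");cv2.imwrite("pics/t_s.png",cv2.resize(c["img"][180:330,120:320],None,fx=4,fy=4))
c=env.camera("wrist"); s=env.get_state(); cv2.imwrite("pics/t_w.png",c["img"])
u=s["tool_pos"][2]-.0897; p=s["tool_pos"]; print(p)
for nm,r,z in [("top",.052,.084),("edge",.052,.0)]:
    q,sc=fitc(c,p,r,u+z); print(nm,np.round(q,4),np.round(q-p[:2],4),sc)
for nm,C,r,z in [("foot",(.579,.160),.054,.006)]:
    q,sc=fitc(c,C,r,z); print(nm,np.round(q,4),sc)
plan([.5805,.159,.1127])
E
```

```text
time_s: 24.02
tool_pos: [0.5807, 0.161, 0.1328]
orientation: [0.0, 0.707, 0.708, 0.0]
ft_force: [0.1, -0.3, -2.3]
width: 0.0253
[0.58085429 0.16102327 0.13316545]
top [0.5811 0.1625] [0.0002 0.0015] 27.80874
edge [0.5814 0.164 ] [0.0005 0.003 ] 19.129053
foot [0.5805 0.1592] 15.624836
t 24.12 pos [0.5809 0.161  0.1332] w 0.0252 F [ 0.1 -0.7 -2.3]  d cm [-0.2  -0.04  2.05] r deg [ 0.1  -0.    0.08]
```

View pics/t_w.png

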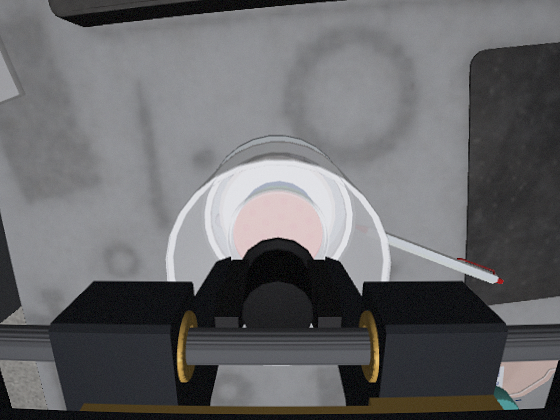

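View pics/t_s.png

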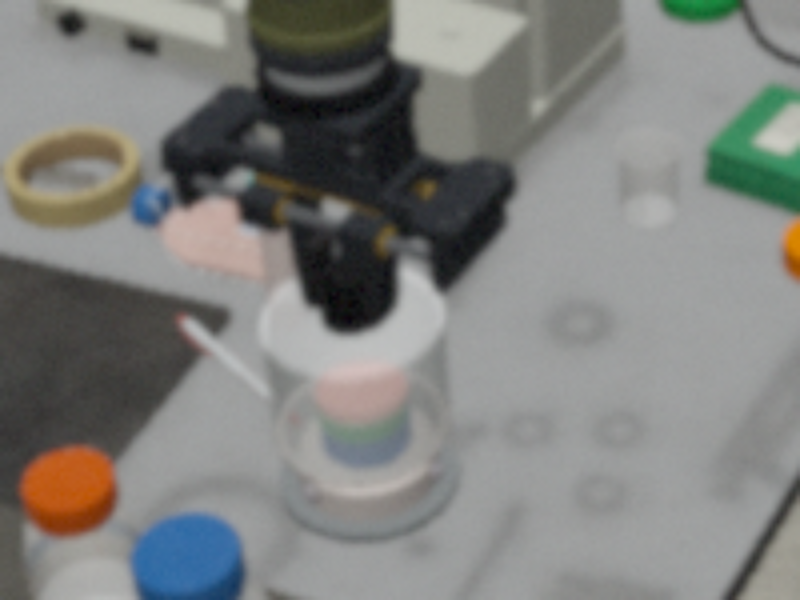

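```bash
python3 -m inch '[{"dx":-0.2,"dy":0,"dz":0,"rx":0.1,"ry":0,"rz":0,"grip":-1},{"dx":-0.2,"dy":0,"dz":0.5,"rx":0.1,"ry":0,"rz":0,"grip":-1},{"dx":-0.2,"dy":0,"dz":0.8,"rx":0.1,"ry":0,"rz":0,"grip":-1},{"dx":-0.2,"dy":0,"dz":1.1,"rx":0.1,"ry":0,"rz":0,"grip":-1},{"dx":-0.2,"dy":0,"dz":1.3,"rx":0.1,"ry":0,"rz":0,"grip":-1},{"dx":-0.2,"dy":0,"dz":1.5,"rx":0.1,"ry":0,"rz":0,"grip":-1},{"dx":-0.2,"dy":0,"dz":1.7,"rx":0.1,"ry":0,"rz":0,"grip":-1},{"dx":-0.2,"dy":0,"dz":1.7,"rx":0.1,"ry":0,"rz":0,"grip":-1},{"dx":-0.2,"dy":0,"dz":1.7,"rx":0.1,"ry":0,"rz":0,"grip":-1}]'
python3 - <<'E'
from h import *
c=env.camera("scene");cv2.imwrite("pics/u_s.png",cv2.resize(c["img"][180:330,120:320],None,fx=4,fy=4))
c=env.camera("wrist"); s=env.get_state(); cv2.imwrite("pics/u_w.png",c["img"])
u=s["tool_pos"][2]-.0897; p=s["tool_pos"]; print(p,s["ft_force"])
for nm,r,z in [("top",.052,.084),("edge",.052,.0)]:
    q,sc=fitc(c,p,r,u+z); print(nm,np.round(q,4),np.round(q-p[:2],4),sc)
for nm,C,r,z in [("foot",(.579,.160),.054,.006)]:
    q,sc=fitc(c,C,r,z); print(nm,np.round(q,4),sc)
plan([.5805,.159,.1127])
E
```

```text
time_s: 24.87
tool_pos: [0.5804, 0.1588, 0.1155]
orientation: [-0.0, 0.707, 0.708, -0.001]
ft_force: [0.5, -0.1, -0.7]
width: 0.0256
[0.58055911 0.15883289 0.11572139] [ 0.12974306 -0.18128598 -1.69670341]
top [0.5806 0.1603] [0.     0.0015] 27.933157
edge [0.5816 0.1626] [0.001  0.0038] 21.67049
foot [0.5815 0.1592] 20.470747
t 24.97 pos [0.5806 0.1588 0.1157] w 0.0254 F [ 0.1 -0.2 -1.7]  d cm [ 0.02 -0.01  0.3 ] r deg [-0.05  0.02  0.08]
```

View pics/u_w.png

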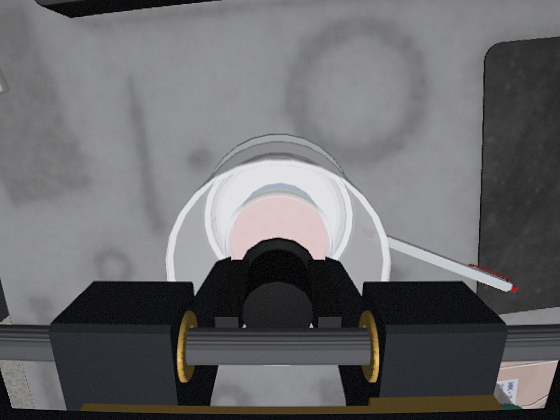

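View pics/u_s.png

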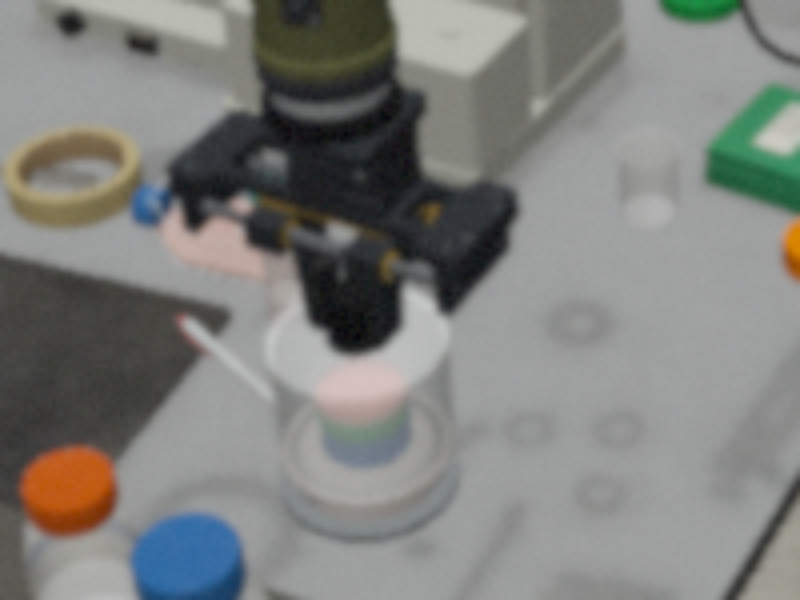

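```bash
python3 -m inch '[{"dx":0,"dy":0.02,"dz":0.3,"rx":0,"ry":0,"rz":0,"grip":-1},{"dx":0,"dy":0.02,"dz":0.5,"rx":0,"ry":0,"rz":0,"grip":-1},{"dx":0,"dy":0.02,"dz":0.7,"rx":0,"ry":0,"rz":0,"grip":-1},{"dx":0,"dy":0.02,"dz":0.7,"rx":0,"ry":0,"rz":0,"grip":-1}]'; python3 -m inch '[{"dx":0,"dy":0,"dz":0.2,"rx":0,"ry":0,"rz":0,"grip":-1},{"dx":0,"dy":0,"dz":0.4,"rx":0,"ry":0,"rz":0,"grip":-1},{"dx":0,"dy":0,"dz":0.4,"rx":0,"ry":0,"rz":0,"grip":-1}]'
```

```text
time_s: 25.3
tool_pos: [0.581, 0.1593, 0.109]
orientation: [-0.0, 0.707, 0.708, 0.0]
ft_force: [0.2, 1.3, -0.2]
width: 0.0256
time_s: 25.55
tool_pos: [0.5807, 0.1589, 0.1042]
orientation: [-0.0, 0.707, 0.708, -0.0]
ft_force: [1.0, 1.7, -0.6]
width: 0.0254
```

Run:
```python
from h import *
c=env.camera("scene");cv2.imwrite("pics/v_s.png",cv2.resize(c["img"][200:330,140:310],None,fx=4.6,fy=4.6,interpolation=cv2.INTER_CUBIC))
c=env.camera("wrist"); s=env.get_state(); cv2.imwrite("pics/v_w.png",c["img"])
print(s["tool_pos"],s["ft_force"],s["torque"])
```

```text
[0.58066282 0.15883311 0.10414769] [ 0.82422926  0.51996825 -1.45257175] [ 0.19395336 -0.29945352  0.03918459]
```

View pics/v_w.png

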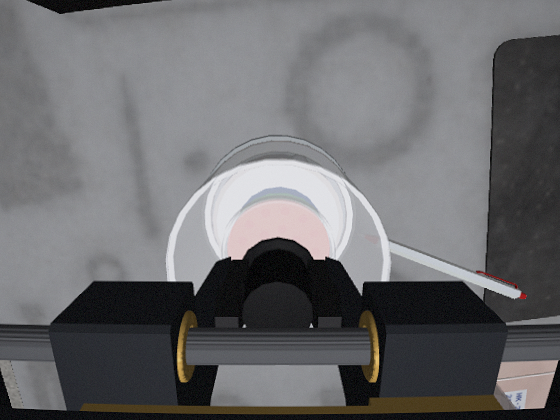

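View pics/v_s.png

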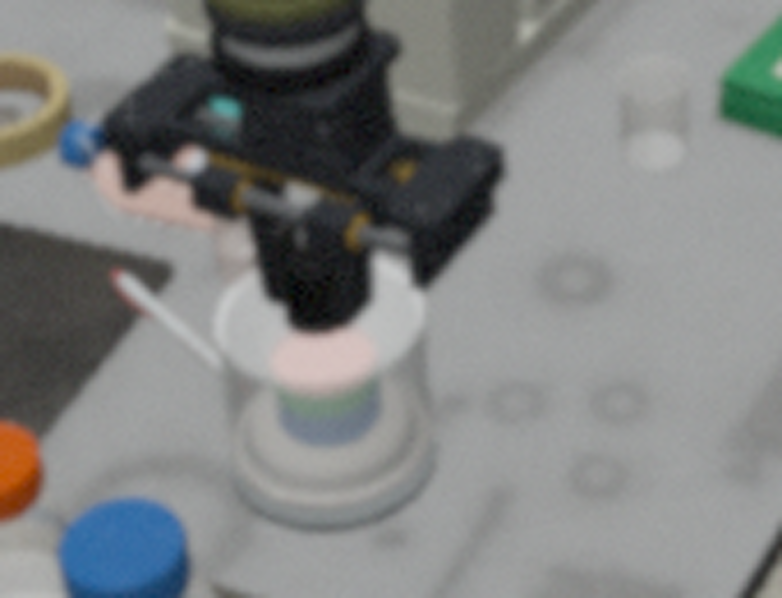

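```bash
python3 -m inch '[{"dx":0,"dy":0,"dz":0.3,"rx":0,"ry":0,"rz":0,"grip":-1},{"dx":0,"dy":0,"dz":0.5,"rx":0,"ry":0,"rz":0,"grip":-1},{"dx":0,"dy":0,"dz":0.7,"rx":0,"ry":0,"rz":0,"grip":-1},{"dx":0,"dy":0,"dz":0.9,"rx":0,"ry":0,"rz":0,"grip":-1},{"dx":0,"dy":0,"dz":0.9,"rx":0,"ry":0,"rz":0,"grip":-1},{"dx":0,"dy":0,"dz":0.9,"rx":0,"ry":0,"rz":0,"grip":-1}]'
```

```text
time_s: 26.15
tool_pos: [0.5805, 0.1583, 0.0955]
orientation: [-0.0, 0.707, 0.708, -0.001]
ft_force: [0.4, -1.4, 1.5]
width: 0.0253
```

```bash
python3 -m inch '[{"dx":0,"dy":0,"dz":0.2,"rx":0,"ry":0,"rz":0,"grip":-1},{"dx":0,"dy":0,"dz":0.4,"rx":0,"ry":0,"rz":0,"grip":-1},{"dx":0,"dy":0,"dz":0.5,"rx":0,"ry":0,"rz":0,"grip":-1},{"dx":0,"dy":0,"dz":0.5,"rx":0,"ry":0,"rz":0,"grip":-1},{"dx":0,"dy":0,"dz":0.5,"rx":0,"ry":0,"rz":0,"grip":-1}]'
python3 - <<'E'
from h import *
c=env.camera("scene");cv2.imwrite("pics/w_s.png",cv2.resize(c["img"][200:330,140:310],None,fx=4.6,fy=4.6,interpolation=cv2.INTER_CUBIC))
plan([.58,.159,.0957])
E
```

```text
time_s: 26.57
tool_pos: [0.5806, 0.1584, 0.0953]
orientation: [0.001, 0.707, 0.707, -0.001]
ft_force: [-10.0, -5.6, 37.1]
width: 0.0254
t 26.62 pos [0.5806 0.1583 0.0953] w 0.0253 F [-10.1  -6.7  36.2]  d cm [ 0.07 -0.06 -0.04] r deg [0.07 0.17 0.06]
```

View pics/w_s.png

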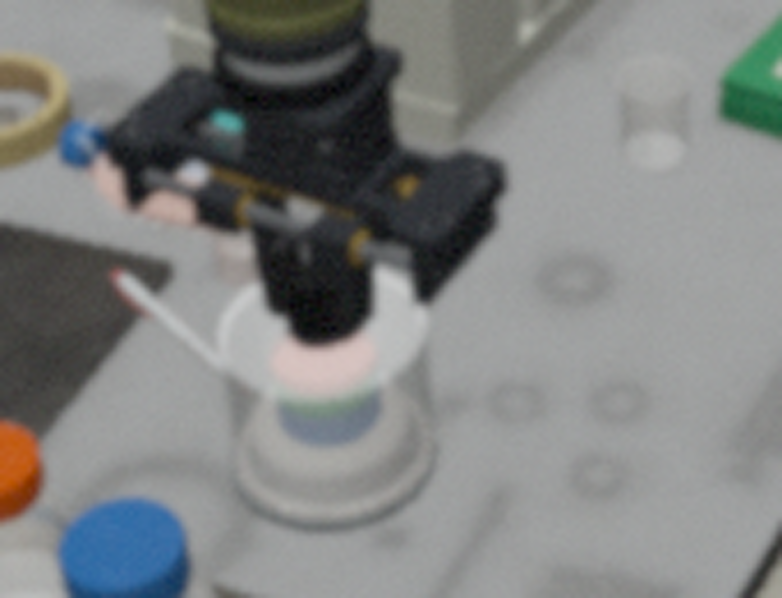

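It reached a hard stop at TCP z 0.0953, so the edge is at 6 mm and the cover is home. I ease the force, release and withdraw straight up.

```bash
python3 -m inch '[{"dx":0,"dy":0,"dz":-0.3,"rx":0,"ry":0,"rz":0,"grip":-1},{"dx":0,"dy":0,"dz":-0.5,"rx":0,"ry":0,"rz":0,"grip":-1},{"dx":0,"dy":0,"dz":-0.5,"rx":0,"ry":0,"rz":0,"grip":-0.3},{"dx":0,"dy":0,"dz":-0.5,"rx":0,"ry":0,"rz":0,"grip":0.2},{"dx":0,"dy":0,"dz":-0.5,"rx":0,"ry":0,"rz":0,"grip":0.8},{"dx":0,"dy":0,"dz":-0.5,"rx":0,"ry":0,"rz":0,"grip":0.8},{"dx":0,"dy":0,"dz":-0.5,"rx":0,"ry":0,"rz":0,"grip":0.8},{"dx":0,"dy":0,"dz":-0.5,"rx":0,"ry":0,"rz":0,"grip":0.8},{"dx":0,"dy":0,"dz":-3,"rx":0,"ry":0,"rz":0,"grip":0.8},{"dx":0,"dy":0,"dz":-6,"rx":0,"ry":0,"rz":0,"grip":0.8},{"dx":0,"dy":0,"dz":-9,"rx":0,"ry":0,"rz":0,"grip":0.8},{"dx":0,"dy":0,"dz":-12,"rx":0,"ry":0,"rz":0,"grip":0.8},{"dx":0,"dy":0,"dz":-13,"rx":0,"ry":0,"rz":0,"grip":0.8},{"dx":0,"dy":0,"dz":-13,"rx":0,"ry":0,"rz":0,"grip":0.8}]'
python3 - <<'E'
from h import *
c=env.camera("scene");cv2.imwrite("pics/x_s.png",cv2.resize(c["img"][200:330,140:310],None,fx=4.6,fy=4.6,interpolation=cv2.INTER_CUBIC))
print("scene foot",fitc(c,(.581,.16),.054,.006),"top84",fitc(c,(.581,.16),.052,.090),"knob",fitc(c,(.581,.16),.0135,.124))
for d in env.mark_of(c,"beaker_c")[:1]: print("beaker",onz(c,d["at"],.03))
for d in env.mark_of(c,"warm_pack_c")[:1]: print("warm",onz(c,d["at"],.011))
c=env.camera("wrist"); cv2.imwrite("pics/x_w.png",c["img"])
for nm,r,z in [("top",.052,.090),("knobtop",.0135,.124),("foot",.054,.006),("lipedge",.052,.006),("dish",.03,.081)]:
    q,sc=fitc(c,(.581,.16),r,z); print(nm,np.round(q,4),sc)
for dz in (-.006,-.003,0,.003,.006,.016): print(dz,fitc(c,(.581,.16),.052,.090+dz)[1])
plan([.58,.159,.0957])
E
```

```text
time_s: 27.78
tool_pos: [0.5822, 0.1598, 0.2234]
orientation: [0.001, 0.707, 0.708, 0.002]
ft_force: [-0.2, 0.4, -0.6]
width: 0.0794
scene foot (array([0.57525, 0.1655 ]), np.float32(7.0846705)) top84 (array([0.579, 0.159]), np.float32(11.500507)) knob (array([0.577  , 0.16225]), np.float32(30.418863))
beaker [ 0.55099416 -0.15778554  0.03      ]
warm [ 0.41465839 -0.16022703  0.011     ]
top [0.5812 0.1595] 40.0
knobtop [0.5815 0.1588] 35.569145
foot [0.5778 0.1608] 18.69463
lipedge [0.5805 0.1615] 21.073761
dish [0.5845 0.163 ] 19.13586
-0.006 40.0
-0.003 40.0
0 40.0
0.003 37.36223
0.006 24.489624
0.016 18.266684
t 27.98 pos [0.5798 0.158  0.2187] w 0.0791 F [-0.2  0.3 -0.8]  d cm [ 0.13  0.07 12.3 ] r deg [-0.24  0.12  0.09]
```

View pics/x_w.png

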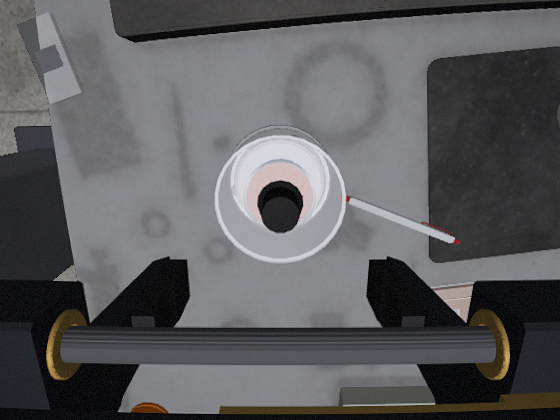

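View pics/x_s.png

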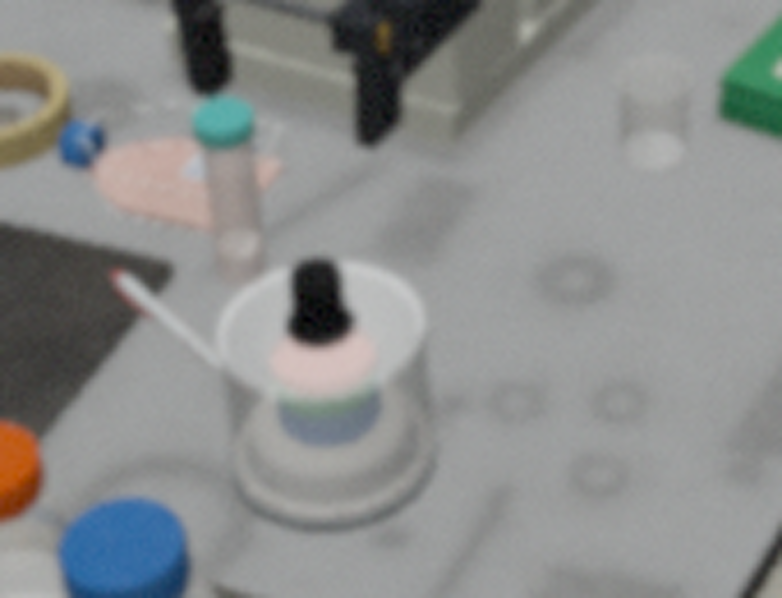

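Cover home: the wrist view shows the top rim centred at (200,280), and the scene view shows the lip on the foot, the stack inside, and the beaker and orange pack where they were. Handing in.

```bash
python3 -m inch '[{"dx":0,"dy":0,"dz":0,"rx":0,"ry":0,"rz":0,"grip":0.8},{"dx":0,"dy":0,"dz":0,"rx":0,"ry":0,"rz":0,"grip":0.8},{"dx":0,"dy":0,"dz":0,"rx":0,"ry":0,"rz":0,"grip":0.8}]'; python3 -c "
from bench import env
print(env.finish_job())"
```

```text
time_s: 28.23
tool_pos: [0.5804, 0.1587, 0.2197]
orientation: [-0.001, 0.707, 0.708, -0.001]
ft_force: [-0.0, 0.6, 0.1]
width: 0.0791
the job is handed in; nothing more can be done
None
```

The pot is packed and handed in at about 28 s; the hand-in reports no verdict. I set the blue cold pack, the smaller green spacer and the dish on the base one at a time, letting go of each. Then I put the cover on by its knob and pressed it down until it hit a hard stop at about 37 N, where its edge works out at 6 mm above the table.

**Last checks**
- **Stack:** right after release, the pack, spacer and dish fits were each within about 2 mm of the base axis, using their seated heights.
- **Cover:** the top rim and knob fits were within about 1–2 mm of the axis. In the scene view the lip looks flat on the foot all round.
- **Warm pack and beaker:** both look unmoved. The network readings for them differ from the first ones by up to about 1 cm, which is within its scatter.

**Checks that failed or disagreed**
- I never saw the 7–12 N click in the force readings. It seems to have passed between readings, so I judge the cover home from the hard stop and the pictures.
- The last fits of the foot, and of the dish seen through the cover, were weak. The dish read about 4 mm off the axis, against 2 mm before the cover went on. The scene-camera foot fit was off by about 6–8 mm, and I set it aside as unreliable.
- The top camera and wrist camera disagreed by 3–9 mm on some positions. I used the wrist readings.

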